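Empty the sprung paint-pot dispenser into a class tray

ROBOT

A 7-joint arm with a two-finger parallel gripper is mounted at the origin on the work surface. World frame = base frame: x ahead of the robot, y to its left, z up, the work surface at z = 0. Lengths are in mm, angles in rad, forces in N, time in s.
With the tool pointing down it reaches from about 400 to 875 mm from the base axis. Payload 4.4 kg.
Tool frame: the origin (TCP) lies on the centre line of the jaws, within the pads' length; the fingertips stand 14 mm ahead of it and the grasp point (between the pads) lies 5 mm behind it (tips_ahead is the distance from the TCP to the fingertips, in mm); z points along the fingers, y is the line along which they close (so a half turn about z gives the same grasp; the last joint's range is limited). The gripper opens to 85 mm and grips with 20 to 120 N. Pads are 22 mm wide; open, the fingers measure 114 mm over their backs; the gripper's body (76 mm by 85 mm) begins 54 mm behind the grasp point. The pads swing forward as they close: fully open they stand 13 mm farther back than shut.
Start: joints at [-1.295, 0.628, 0.038, 1.517, -0.027, 0.996, -0.02], TCP at [217.846, 612.422, 221.613] pointing down, gripper open.
Joint ranges: [-3.06, 3.06], [-0.37, 2.12], [-1.25, 1.32], [0.18, 2.47], [-1.1, 4.24], [0.23, 1.98], [-2.94, 2.94]. Speed limits (rad/s): [2.57, 2.57, 3.14, 3.14, 3.14, 3.14, 3.14].

INTERFACE

Orientations are given as [roll, pitch, yaw] about the fixed x, y, z axes, in that order (R = Rz(yaw) Ry(pitch) Rx(roll)).
In Python, from cell import * gives the robot as it stands.
- The arm moves only by the tool move_arm, never from a script. Its argument "rows" is text: rows parted by semicolons, each of 7 numbers parted by spaces: the shift along the tool's x, y, z scaled (see below), then the turn, a rotation vector about the tool's x, y, z scaled (see below), then the closure, from -1 (fully open) to 1 (shut). A call has 1 to 12 rows; each row is the pose to reach, as a shift and turn from the pose commanded when the call began, along the tool's axes at that moment; what a row does not reach only later rows make up. The controller multiplies each number of a shift by 0.3 m and each number of a turn by pi/2 rad. A row lasts 1/12 s, in which the tool goes at most 41.7 mm and 7.16 degrees, less where a joint would pass 70% of its speed; a pose out of reach is approached as far as the arm can. A call with a number of a shift or a turn outside -1 to 1 is refused whole. A call with a gripper value outside its range is refused whole. The fingers move at their own pace and stop on an object; the grip force is fixed at half the most. Time passes only in rows, so rows that repeat a pose let the fingers close. It gives the time, the measured TCP pose, the force, the opening and the grip force at its end, in the units of the state.
- read_state(): the state, without advancing time (a new reading comes with each control period).
- get_image(name): name is "scene" or "side" or "wrist"; returns a dict with "img" (480x640x3 uint8, red, green, blue), "vfov" (degrees; the focal length in pixels is half the picture's height over the tangent of half this angle, whatever the lens; pixels are square), "cx", "cy" (the principal point, pixels), "extrinsics" (4x4, takes a point from camera to world coordinates); the wrist camera has in their place "T_tool_cam" (4x4, takes a point from camera to tool coordinates, whose origin is the TCP and whose axes are the flange's). Camera axes: x right, y up, looking along -z (the intrinsics and any distortion apply to the point x, -y, -z); pixel columns grow to the right and rows downward; lengths in mm; the calibration is good to about 2 mm. A picture is of the moment at which its call begins: read the wrist's pose just before it. There is no depth.
- finish_job(): hands the job in; it is judged then, once.
The state is a dict: "clock": time; "qpos": joint angles; "qd": joint speeds; "tau": joint torques, N m; "eef_pos": TCP position; "tool_rot": TCP orientation; "force": force on the tool from outside, world axes, zero at the start; "torque": the same for the moment, N m; "width": finger opening in mm; "gripper_force": force on a finger pad.
Only numpy, scipy, OpenCV 4.12 (cv2) and the standard library are available. Lean on these libraries where they do the work, as an engineer would, in place of code of your own. Each camera call takes 0.05 s, during which the arm holds its last target. There are 200 camera calls.

TASK

Pack the class tray: pull the dispenser's sprung slide out by its knob right to the stop so that the bottom paint pot comes out, let the slide go home again, and stand that pot upright on the floor of an empty cell of the divided tray; repeat until the dispenser is empty. If a pot has been left standing loose on the counter, pack it too: at the end every pot, including the one already packed, stands upright in the tray, one to a cell, and the slide is home; do not push the mug, card reader or stapler about.

Things in the scene. Friction and masses are not known exactly. Their poses are not given: they have to be found in the camera images.
- dispenser: Fixed dispenser: floor plate 330 x 64 mm, 8 mm thick, bearing a clear square magazine (60 x 60 mm, 210 mm high, capped) with stacked pots. Origin: on the table under the magazine's axis; z up. Pots come out towards its -x (roughly the robot's right) through a 49 mm high opening onto the apron, the front of the plate, which ends at x = -165 mm and has 6 mm high lips at the sides.
- slide (a joint): Sprung slide, m: 0 = home, 0.110 = at its stop. Its grey block pushes the bottom pot out onto the apron and holds up the pots above. The spring draws it home with 2 N at home rising to 6.4 N at the stop, with drag of 20 N per m/s; let go, it returns by itself in about 1 s, leaving the pot on the apron, and the next pot drops down in the magazine.
- pull_knob (a point): Centre of the knob's top. The knob is a black upright cylinder, 22 mm in diameter, from 22 to 80 mm above the table, at the front end of the slide's steel rod (10 mm, 30 mm high, along the dispenser's +y side, which faces the robot). With the slide home it lies at (-120, +95) mm in the dispenser's frame; pulling moves it along the dispenser's -x.
- apron_spot (a point): Point on the apron, 8 mm above the table, at (-106, 0) mm in the dispenser's frame: here the middle of a pot's underside lies when the slide has been pulled to its stop. The magazine is then 76 mm behind it and the knob, once home again, 95 mm to its side.
- tray: Loose plywood tray, 152 x 184 mm, 25 mm high, 0.6 kg, floor 5 mm thick, walls 4 mm. It has 2 x 3 cells of 70 (x) by 56 mm (y), with centres at x = -37, +37 mm and y = -60, 0, +60 mm in the tray's frame. Origin: centre of its underside; z up.
- pot1: Paint pot in the dispenser's magazine at the start (None if absent): plain white closed cylinder with grey lid, 48 mm in diameter, 45 mm high, about 90 g. Origin: centre of its underside, z up through the lid. Three or four pots are stacked in the magazine, pot1 lowest, pot4 (not always there) on top.
- pot2: Paint pot in the dispenser's magazine at the start (None if absent): plain white closed cylinder with grey lid, 48 mm in diameter, 45 mm high, about 90 g. Origin: centre of its underside, z up through the lid. Three or four pots are stacked in the magazine, pot1 lowest, pot4 (not always there) on top.
- pot3: Paint pot in the dispenser's magazine at the start (None if absent): plain white closed cylinder with grey lid, 48 mm in diameter, 45 mm high, about 90 g. Origin: centre of its underside, z up through the lid. Three or four pots are stacked in the magazine, pot1 lowest, pot4 (not always there) on top.
- pot4: Paint pot in the dispenser's magazine at the start (None if absent): plain white closed cylinder with grey lid, 48 mm in diameter, 45 mm high, about 90 g. Origin: centre of its underside, z up through the lid. Three or four pots are stacked in the magazine, pot1 lowest, pot4 (not always there) on top.
- packed1: Paint pot, just like the others, that already stands in the tray at the start, in the cell around (-37, -60) mm of the tray's frame (None if absent; one of the six is present). Origin: centre of its underside.
- packed2: Paint pot, just like the others, that already stands in the tray at the start, in the cell around (-37, 0) mm of the tray's frame (None if absent; one of the six is present). Origin: centre of its underside.
- packed3: Paint pot, just like the others, that already stands in the tray at the start, in the cell around (-37, 60) mm of the tray's frame (None if absent; one of the six is present). Origin: centre of its underside.
- packed4: Paint pot, just like the others, that already stands in the tray at the start, in the cell around (37, -60) mm of the tray's frame (None if absent; one of the six is present). Origin: centre of its underside.
- packed5: Paint pot, just like the others, that already stands in the tray at the start, in the cell around (37, 0) mm of the tray's frame (None if absent; one of the six is present). Origin: centre of its underside.
- packed6: Paint pot, just like the others, that already stands in the tray at the start, in the cell around (37, 60) mm of the tray's frame (None if absent; one of the six is present). Origin: centre of its underside.
- stray: Paint pot, just like the others, standing loose on the table between the dispenser and the tray at the start (None if absent). Origin: centre of its underside.
- brush_mug: Bystander: white mug of brushes, 72 mm wide, mug 95 mm and brushes about 190 mm high, origin at the centre of its underside.
- card_reader: Bystander: black card reader, 100 x 75 x 30 mm, origin at the centre of its underside.
- stapler: Bystander: stapler, 130 x 36 x 47 mm, origin at the centre of its underside.
Things that resemble listed ones, but are neither listed nor needed, are in the scene too. Of the things like the tray, leave any that is orange or purple; of the rest the larger one is meant.

How it is judged (in metres and radians):
On the way:
1. the slide is pulled out to its stop (value of joint slide above 0.105 m), for 0.1 s.
At the end, for the whole second after the job is handed in: Every pot present is in the tray on a cell floor: underside centre within 66 mm (tray x) and 82 mm (tray y) of the tray's centre and under 10 mm above its underside, tilted under 0.12 rad, at rest (under 0.03 m/s); the slide is home (under 10 mm) (x of pot1 in the frame of tray between -0.066 and 0.066 m and y of pot1 in the frame of tray between -0.082 and 0.082 m and z of pot1 in the frame of tray between 0 and 0.01 m and angle between each of pot1, pot2, pot3, pot4, stray, packed1, packed2, packed3, packed4, packed5, packed6's own z axis and vertical below 0.12 rad and linear speed of each of pot1, pot2, pot3, pot4, stray, packed1, packed2, packed3, packed4, packed5, packed6 below 0.03 m/s and x of pot2 in the frame of tray between -0.066 and 0.066 m and y of pot2 in the frame of tray between -0.082 and 0.082 m and z of pot2 in the frame of tray between 0 and 0.01 m and x of pot3 in the frame of tray between -0.066 and 0.066 m and y of pot3 in the frame of tray between -0.082 and 0.082 m and z of pot3 in the frame of tray between 0 and 0.01 m and x of pot4 in the frame of tray between -0.066 and 0.066 m and y of pot4 in the frame of tray between -0.082 and 0.082 m and z of pot4 in the frame of tray between 0 and 0.01 m and x of stray in the frame of tray between -0.066 and 0.066 m and y of stray in the frame of tray between -0.082 and 0.082 m and z of stray in the frame of tray between 0 and 0.01 m and x of packed1 in the frame of tray between -0.066 and 0.066 m and y of packed1 in the frame of tray between -0.082 and 0.082 m and z of packed1 in the frame of tray between 0 and 0.01 m and x of packed2 in the frame of tray between -0.066 and 0.066 m and y of packed2 in the frame of tray between -0.082 and 0.082 m and z of packed2 in the frame of tray between 0 and 0.01 m and x of packed3 in the frame of tray between -0.066 and 0.066 m and y of packed3 in the frame of tray between -0.082 and 0.082 m and z of packed3 in the frame of tray between 0 and 0.01 m and x of packed4 in the frame of tray between -0.066 and 0.066 m and y of packed4 in the frame of tray between -0.082 and 0.082 m and z of packed4 in the frame of tray between 0 and 0.01 m and x of packed5 in the frame of tray between -0.066 and 0.066 m and y of packed5 in the frame of tray between -0.082 and 0.082 m and z of packed5 in the frame of tray between 0 and 0.01 m and x of packed6 in the frame of tray between -0.066 and 0.066 m and y of packed6 in the frame of tray between -0.082 and 0.082 m and z of packed6 in the frame of tray between 0 and 0.01 m and value of joint slide below 0.01 m); the robot touches nothing.
It fails at once if the brush mug is pushed more than 40 mm from its place (distance of brush_mug from where it was at the start of the episode above 0.04 m).
It fails at once if the card reader is pushed more than 40 mm from its place (distance of card_reader from where it was at the start of the episode above 0.04 m).
It fails at once if the stapler is pushed more than 40 mm from its place (distance of stapler from where it was at the start of the episode above 0.04 m).
Of pot4, stray only 1 to 2 are there at a start; the rules pass over those that are not, and their reading is None.
Of packed1, packed2, packed3, packed4, packed5, packed6 only 1 to 1 are there at a start; the rules pass over those that are not, and their reading is None.
At some moment in a run one of tray, stray may be knocked a few centimetres aside while the robot is not near it.
Once in a run the grip may slacken for a moment while it holds something.
It also fails if it takes over 210 s, if anything falls off the work surface, if the arm or the gripper's body presses on something with over 40 N, if the wrist force passes 120 N, or if a joint passes its speed limit or range.

## Working session

There is one attempt and no reset: what is moved stays moved. The work goes in short steps, Python scripts to look and compute and a tool call to move; the robot and the scene stay as the last step left them, time stands still between calls to the robot, and variables do not carry over. Pictures are saved under pics/ and viewed, at most 14 in all, crops included, and the job is handed in when it is done.

Besides the shell and the picture viewer there is one more tool, called after "Emit:" as name(argument=value, ...) on one line, values as JSON. move_arm: Moves the arm, as the interface text tells. Its arguments: {"type":"object","properties":{"rows":{"type":"string"}},"required":["rows"]}

```bash
ls; mkdir -p pics
python3 - <<'E'
from cell import *
import cv2
s=read_state();print(s)
for n in("scene","side"):
    d=get_image(n);cv2.imwrite(f"pics/{n}0.png",d["img"][:,:,::-1]);print(n,{k:v for k,v in d.items() if k!="img"})
d=get_image("wrist");cv2.imwrite("pics/wrist0.png",d["img"][:,:,::-1]);print({k:v for k,v in d.items() if k!="img"})
E
```

```text
pics
{'clock': 0.0, 'qpos': array([-1.2948091 ,  0.62931183,  0.03843122,  1.51838773, -0.02704997,
        0.9963263 , -0.01998957]), 'qd': array([-0.00059539,  0.00039825,  0.00241105,  0.00183998,  0.00023476,
       -0.00057935,  0.00138525]), 'tau': array([-9.34163108e-05, -5.63406479e+01,  1.22609787e+00, -1.93432420e+01,
        1.09929498e-02,  1.09672672e-02, -1.91960470e-05]), 'eef_pos': array([217.5929519 , 611.79547085, 220.70483301]), 'tool_rot': array([-3.13967631e+00, -2.40719928e-05,  2.79979688e+00]), 'force': array([-0.19496887, -0.05479702, -0.2855693 ]), 'torque': array([-0.04873027,  0.01688882, -0.00984729]), 'gripper_force': 0.0, 'width': 85.48351564572599}
scene {'vfov': 47.199609276694545, 'cx': 322.7468499999164, 'cy': 248.5169000423674, 'extrinsics': array([[ 7.03513817e-02, -6.47439793e-01,  7.58862568e-01,
         1.59229094e+03],
       [ 9.97514978e-01,  4.27519188e-02, -5.60012646e-02,
        -1.16386662e+02],
       [ 3.81461623e-03,  7.60916545e-01,  6.48838548e-01,
         1.03635424e+03],
       [ 0.00000000e+00,  0.00000000e+00,  0.00000000e+00
[... 203 characters left out ...]
7034e+02],
       [-1.30119539e-01,  5.85752227e-01, -7.99977021e-01,
        -9.14055422e+02],
       [ 3.77446939e-03,  8.07123282e-01,  5.90370867e-01,
         7.56567963e+02],
       [ 0.00000000e+00,  0.00000000e+00,  0.00000000e+00,
         1.00000000e+00]])}
{'vfov': 61.77428658391158, 'cx': 320.6193641100303, 'cy': 237.358217179305, 'T_tool_cam': array([[ 2.45114002e-04,  9.55904532e-01,  2.93677484e-01,
         7.53526992e+01],
       [ 9.99999960e-01, -1.93620013e-04, -2.04413846e-04,
         6.74077435e-01],
       [-1.38538284e-04,  2.93677523e-01, -9.55904542e-01,
        -1.51745455e+02],
       [ 0.00000000e+00,  0.00000000e+00,  0.00000000e+00,
         1.00000000e+00]])}
```

View pics/scene0.png

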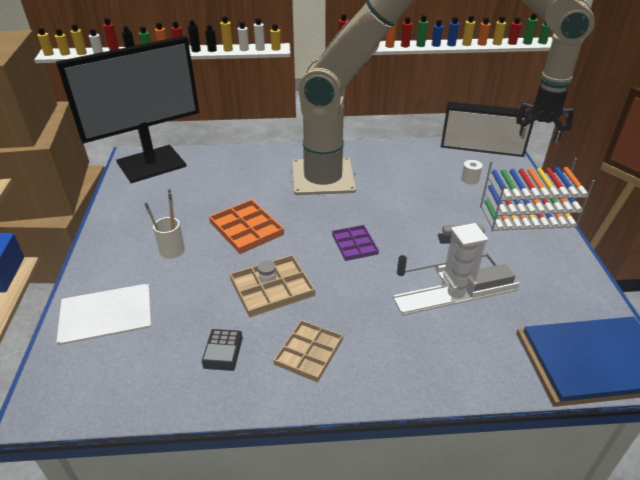

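View pics/side0.png

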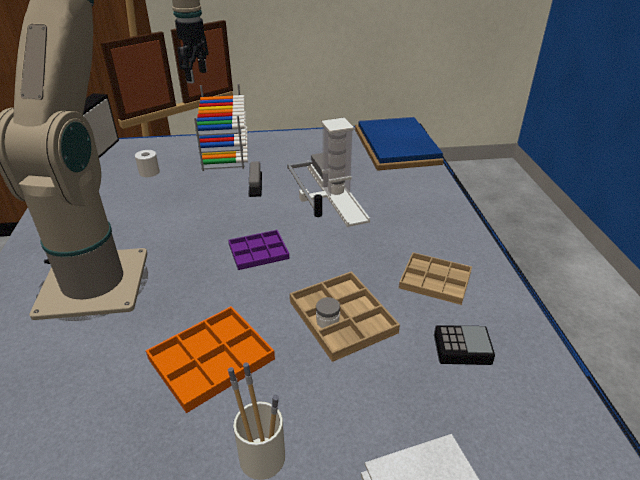

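The scene shows four tray-like things: orange at (246,225), purple at (355,242), small plywood at (309,350) and large plywood with a pot at (272,284). The large plywood one fits the description. The dispenser is at (460,275) with its knob at (402,265), and I see no stray between it and the tray. I'll check these in an enlarged crop.

Run:
```python
import cv2,numpy as np
a=cv2.imread("pics/scene0.png");b=cv2.imread("pics/side0.png")
def c(im,x,y,w,h,s): return cv2.resize(im[y:y+h,x:x+w],None,fx=s,fy=s,interpolation=cv2.INTER_CUBIC)
# scene: tray x222 y245 100x75 ; dispenser x388 y215 133x100 ; side: tray 285,265 ; disp 270,110
top=np.hstack([c(a,222,250,100,75,4),c(a,390,220,133,100,3)[:300,:400]])
top=np.hstack([c(a,222,250,100,75,4),cv2.resize(c(a,390,220,133,100,3),(400,300))])
bot=np.hstack([cv2.resize(c(b,280,265,133,100,3),(400,300)),cv2.resize(c(b,260,112,160,120,1),(400,300),interpolation=cv2.INTER_CUBIC)])
cv2.imwrite("pics/crops0.png",np.vstack([top,bot]))
```

```text
(no output)
```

View pics/crops0.png

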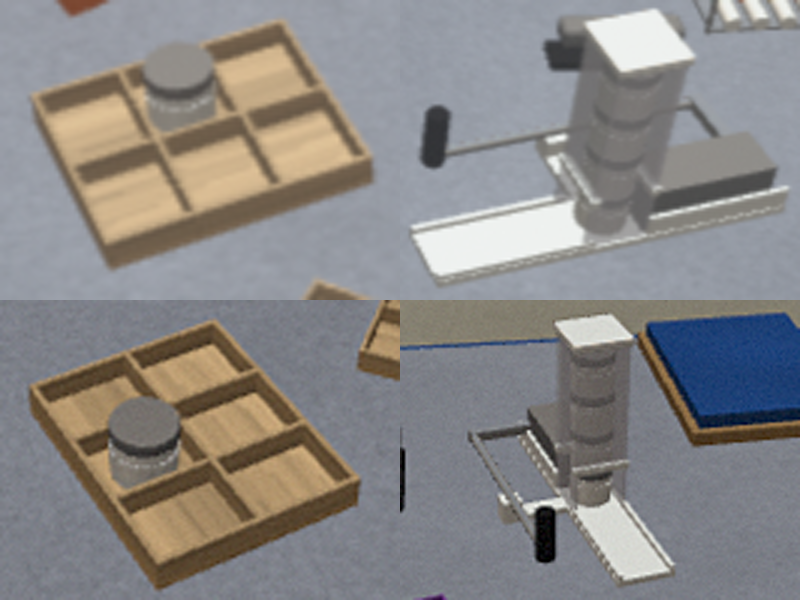

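```bash
cat > h.py <<'E'
from cell import *
import numpy as np,cv2
C={"scene":(47.199609276694545,322.7468499999164,248.5169000423674,np.array([[7.03513817e-02,-6.47439793e-01,7.58862568e-01,1592.29094],[9.97514978e-01,4.27519188e-02,-5.60012646e-02,-116.386662],[3.81461623e-03,7.60916545e-01,6.48838548e-01,1036.35424],[0,0,0,1]])),
"side":(50.25058486908263,324.74027889131946,235.75469479274744,np.array([[9.91491129e-01,7.37992964e-02,-1.07233413e-01,395.947034],[-1.30119539e-01,5.85752227e-01,-7.99977021e-01,-914.055422],[3.77446939e-03,8.07123282e-01,5.90370867e-01,756.567963],[0,0,0,1]]))}
def ray(c,u,v):
    f=240/np.tan(np.radians(c[0])/2);d=c[3][:3,:3]@np.array([(u-c[1])/f,-(v-c[2])/f,-1]);return c[3][:3,3],d/np.linalg.norm(d)
def onz(c,u,v,z):
    o,d=ray(c,u,v);return o+d*(z-o[2])/d[2]
def tri(r1,r2):
    (a,d),(b,e)=r1,r2;t=np.linalg.lstsq(np.c_[d,-e],b-a,rcond=None)[0];p,q=a+d*t[0],b+e*t[1];return (p+q)/2,np.linalg.norm(p-q)
E
python3 - <<'E'
from h import *
np.set_printoptions(precision=1,suppress=True)
S=lambda u,v,k,o:(o[0]+u/k,o[1]+v/k)
def T(n,s,i,ks,os,ki,oi):
    a=S(*s,ks,os);b=S(*i,ki,oi);p,g=tri(ray(C["scene"],*a),ray(C["side"],*b));print(n,p,"gap %.1f"%g);return p
tr=lambda n,s,i:T(n,s,i,4,(222,250),400/133,(280,265))
di=lambda n,s,i:T(n,s,i,400/133,(390,220),2.5,(260,112))
P=[tr("lowy lowx",(33,95),(30,85)) if 0 else None]
# scene left = low y ; side left = low x, side bottom = low y
a=tr("scene-left/side-bottom",(33,95),(158,268))
b=tr("scene-back/side-left",(282,20),(30,85))
b2=tr("scene-left/side-left",(33,95),(30,85))
c=tr("scene-back/side-top",(282,20),(212,22))
d=tr("scene-right/side-right",(372,158),(358,183))
e=tr("scene-right/side-top",(372,158),(212,22))
f=tr("scene-front/side-bottom",(108,245),(158,268))
g=tr("scene-front/side-right",(108,245),(358,183))
tr("pot lid",(179,62),(145,123))
di("knob",(37,110),(145,212))
di("apr1",(13,230),(218,282));di("apr2",(38,280),(273,270))
for s,i in zip([(183,25),(250,12),(293,55),(218,72)],[(170,49),(156,23),(216,14),(234,34)]):di("cap",s,i)
di("cap c",(236,41),(194,30))
E
```

```text
scene-left/side-bottom [ 494.9 -286.    21.5] gap 2.4
scene-back/side-left [ 430.1 -115.3   23.8] gap 0.6
scene-left/side-left [ 466.8 -246.4   72.6] gap 133.7
scene-back/side-top [ 542.2 -127.7  100.8] gap 39.2
scene-right/side-right [ 619.9 -117.2   -3.8] gap 155.1
scene-right/side-top [568.4 -60.6  20.9] gap 0.0
scene-front/side-bottom [ 520.3 -228.1  -75.7] gap 44.6
scene-front/side-right [ 635.1 -231.2   20.5] gap 1.8
pot lid [ 499.9 -186.5   49.2] gap 3.8
knob [522.8 172.   79.9] gap 4.2
apr1 [594.9 145.2   6.1] gap 3.2
apr2 [655.1 156.5   7.3] gap 1.5
cap [562.8 273.7 204.5] gap 2.0
cap [555.4 330.3 208.8] gap 1.1
cap [619.8 344.6 212. ] gap 4.6
cap [630.4 283.7 211.8] gap 3.8
cap c [592.1 308.4 208.9] gap 0.7
```

```bash
cat >> h.py <<'E'
from scipy.spatial.transform import Rotation as R
def go(x,y,z,yaw,cmd=None,tilt=None):
    "numbers for a move to TCP x,y,z mm, yaw deg, tool straight down"
    s=read_state();p=s["eef_pos"];Rt=R.from_euler("xyz",s["tool_rot"])
    t=Rt.inv().apply(np.array([x,y,z])-p)/300
    rv=(Rt.inv()*R.from_euler("xyz",[np.pi,0,np.radians(yaw)])).as_rotvec()/(np.pi/2)
    print("t",round(s["clock"],2),"at",np.round(p,1),"yaw",round(np.degrees(s["tool_rot"][2]),1),"w",round(s["width"],1),"q7",round(s["qpos"][6],2))
    print("rows:",np.round(t,4),np.round(rv,4))
E
python3 - <<'E'
from h import *
import cv2
for n,u,v in(("scene",490,225),("scene",585,228),("side",203,165),("side",243,165)):print(onz(C[n],u,v,0).round())
a=cv2.imread("pics/scene0.png");b=cv2.imread("pics/side0.png");w=cv2.imread("pics/wrist0.png")
k=lambda im,x,y:cv2.resize(im[y:y+75,x:x+100],(400,300),interpolation=cv2.INTER_CUBIC)
cv2.imwrite("pics/grip.png",np.vstack([np.hstack([k(a,495,60),k(b,145,0)]),np.hstack([cv2.resize(w,(400,300)),k(b,230,150)])]))
go(218,612,320,101.9)
go(420,340,320,101.9)
E
```

```text
[303. 493.   0.]
[337. 778.   0.]
[209. 524.   0.]
[331. 509.   0.]
t 0.15 at [217.7 612.  220.9] yaw 160.4 w 85.3 q7 -0.02
rows: [-0.0009 -0.     -0.3304] [-8.000e-04  5.000e-04  6.502e-01]
t 0.15 at [217.7 612.  220.9] yaw 160.4 w 85.3 q7 -0.02
rows: [-0.9392 -0.6285 -0.3294] [-8.000e-04  5.000e-04  6.502e-01]
```

View pics/grip.png

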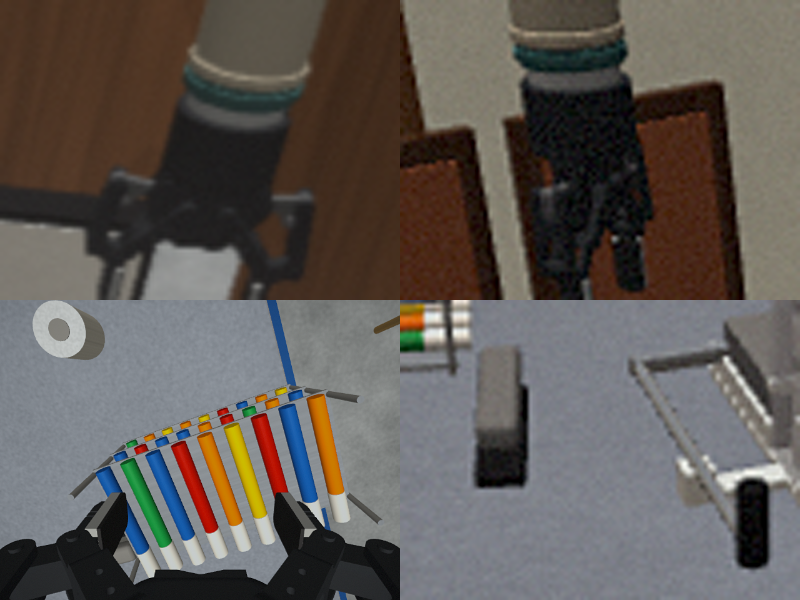

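The crop shows no protruding camera body on the gripper. The stapler is clear, behind the rod at about side pixel (255,180), and the marker rack is low. First I'll lift and turn.

Emit:
move_arm(rows="0 0 -0.33 0 0 0 -1;0 0 -0.33 0 0 0 -1;0 0 -0.33 0 0 0.1 -1;-0.94 -0.63 -0.33 0 0 0.65 -1;-0.94 -0.63 -0.33 0 0 0.65 -1;-0.94 -0.63 -0.33 0 0 0.65 -1;-0.94 -0.63 -0.33 0 0 0.65 -1;-0.94 -0.63 -0.33 0 0 0.65 -1;-0.94 -0.63 -0.33 0 0 0.65 -1;-0.94 -0.63 -0.33 0 0 0.65 -1;-0.94 -0.63 -0.33 0 0 0.65 -1;-0.94 -0.63 -0.33 0 0 0.65 -1")

```text
clock: 1.15
eef_pos: [425.4, 331.5, 321.1]
tool_rot: [3.139, 0.005, 1.766]
force: [0.2, -1.3, 1.3]
width: 85.3
gripper_force: 0.0
```

Run:
```python
from h import *
go(523,172,230,101.9)
```

```text
t 1.15 at [425.4 331.5 321.1] yaw 101.2 w 85.3 q7 -0.37
rows: [-0.5833  0.2151  0.3071] [ 0.0017  0.0032 -0.0077]
```

Emit:
move_arm(rows="-0.58 0.215 0 0 0 0 -1;-0.58 0.215 0 0 0 0 -1;-0.58 0.215 0 0 0 0 -1;-0.58 0.215 0 0 0 0 -1;-0.58 0.215 0.3 0 0 0 -1;-0.58 0.215 0.3 0 0 0 -1;-0.58 0.215 0.3 0 0 0 -1;-0.58 0.215 0.3 0 0 0 -1;-0.58 0.215 0.3 0 0 0 -1")

```text
clock: 1.9
eef_pos: [519.3, 183.9, 231.3]
tool_rot: [-3.142, -0.0, 1.78]
force: [0.9, -0.1, 0.3]
width: 85.2
gripper_force: 0.0
```

```bash
cat >> h.py <<'E'
def wrist(fn=None):
    s=read_state();d=get_image("wrist")
    T=np.eye(4);T[:3,:3]=R.from_euler("xyz",s["tool_rot"]).as_matrix();T[:3,3]=s["eef_pos"]
    c=(d["vfov"],d["cx"],d["cy"],T@d["T_tool_cam"])
    if fn: cv2.imwrite(fn,d["img"][:,:,::-1])
    return c,d["img"]
def proj(c,p):
    f=240/np.tan(np.radians(c[0])/2);q=c[3][:3,:3].T@(np.array(p)-c[3][:3,3]);return np.array([c[1]-f*q[0]/q[2],c[2]+f*q[1]/q[2]])
E
python3 - <<'E'
from h import *
c,im=wrist("pics/w1.png");np.save("w1.npy",np.r_[c[:3],c[3].ravel()])
for p in([523,172,80],[614,204,8],[594.9,145.2,10],[655.1,156.5,10]):print(p,proj(c,p).round(1))
go(523,172,110,101.9)
E
```

```text
[523, 172, 80] [322.  231.4]
[614, 204, 8] [422.5 197.7]
[594.9, 145.2, 10] [387.5 251.7]
[655.1, 156.5, 10] [449.7 253.1]
t 1.95 at [520.  184.4 232.2] yaw 102.0 w 85.2 q7 0.04
rows: [-4.280e-02  1.000e-04  4.074e-01] [ 0.0015 -0.0006  0.0012]
```

View pics/w1.png

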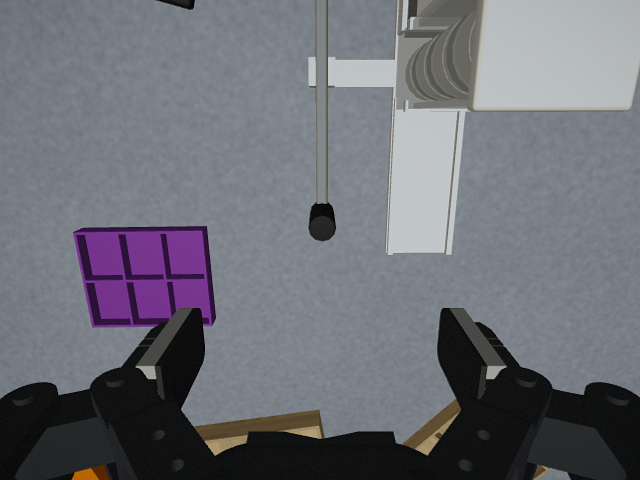

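Knob at (322,228), within 3 px of the prediction, and the rod runs straight up the picture, so the yaw is right. Next I'll descend and grip the knob.

Emit:
move_arm(rows="-0.038 0 0.1 0 0 0 -1;-0.038 0 0.23 0 0 0 -1;-0.038 0 0.36 0 0 0 -1;-0.038 0 0.48 0 0 0 -1;-0.038 0 0.6 0 0 0 -1;-0.038 0 0.6 0 0 0 -1;-0.038 0 0.6 0 0 0 -1;-0.038 0 0.6 0 0 0 1;-0.038 0 0.6 0 0 0 1;-0.038 0 0.6 0 0 0 1;-0.038 0 0.6 0 0 0 1;-0.038 0 0.6 0 0 0 1")

```text
clock: 2.95
eef_pos: [522.3, 172.1, 51.9]
tool_rot: [3.139, -0.001, 1.779]
force: [0.4, -1.3, 1.2]
width: 25.4
gripper_force: 0.0
```

Emit:
move_arm(rows="0 0 0 0 0 0 1;0 0 0 0 0 0 1;0 0 0 0 0 0 1;0 0 0 0 0 0 1")

```text
clock: 3.28
eef_pos: [522.9, 172.2, 52.0]
tool_rot: [3.138, -0.001, 1.779]
force: [-0.4, -0.1, 7.9]
width: 19.7
gripper_force: 58.4
```

Emit:
move_arm(rows="-0.04 0 0 0 0 0 1;-0.08 0 0 0 0 0 1;-0.12 0 0 0 0 0 1;-0.16 0 0 0 0 0 1;-0.2 0 0 0 0 0 1;-0.24 0 0 0 0 0 1;-0.28 0 0 0 0 0 1;-0.31 0 0 0 0 0 1;-0.34 0 0 0 0 0 1;-0.36 0 0 0 0 0 1;-0.37 0 0 0 0 0 1;-0.375 0 0 0 0 0 1")

```text
clock: 4.28
eef_pos: [545.7, 66.2, 52.0]
tool_rot: [3.139, -0.005, 1.781]
force: [-1.4, 9.7, 9.0]
width: 19.6
gripper_force: 58.5
```

Emit:
move_arm(rows="0 0 0 0 0 0 1;0 0 0 0 0 0 1;0 0 0 0 0 0 1")

```text
clock: 4.53
eef_pos: [545.7, 66.0, 52.0]
tool_rot: [3.139, -0.005, 1.781]
force: [-0.9, 9.0, 8.3]
width: 20.0
gripper_force: 58.5
```

Emit:
move_arm(rows="-0.02 0 0 0 0 0 1;-0.02 0 0 0 0 0 1;-0.02 0 0 0 0 0 1")

```text
clock: 4.78
eef_pos: [546.0, 64.5, 52.0]
tool_rot: [3.14, -0.01, 1.784]
force: [-2.3, 15.5, 9.9]
width: 19.9
gripper_force: 58.7
```

The force rose to 15.5 N with hardly any travel, so the slide is at its stop after 110 mm. I'll release it there and then rise.

Emit:
move_arm(rows="0.02 0 0 0 0 0 1;0.02 0 0 0 0 0 -1;0.02 0 0 0 0 0 -1;0.02 0 0 0 0 0 -1;0.02 0 0 0 0 0 -1;0.02 0 0 0 0 0 -1;0.02 0 -0.12 0 0 0 -1;0.02 0 -0.24 0 0 0 -1;0.02 0 -0.36 0 0 0 -1;0.02 0 -0.48 0 0 0 -1;0.02 0 -0.48 0 0 0 -1")

```text
clock: 5.7
eef_pos: [549.2, 61.0, 201.0]
tool_rot: [3.13, 0.001, 1.777]
force: [1.1, -0.9, -0.5]
width: 85.6
gripper_force: 0.0
```

Run:
```python
from h import *
go(600,165,195,101.9)
```

```text
t 5.7 at [549.2  61.  201. ] yaw 101.8 w 85.6 q7 0.26
rows: [0.3045 0.2366 0.0226] [ 0.0076  0.0007 -0.0007]
```

Emit:
move_arm(rows="0.15 0.18 0 0 0 0 -1;0.15 0.18 0 0 0 0 -1;0.15 0.18 0 0 0 0 -1;0.15 0.18 0 0 0 0 -1;0.15 0.18 0 0 0 0 -1;0.15 0.18 0 0 0 0 -1")

```text
clock: 6.2
eef_pos: [587.6, 115.1, 194.2]
tool_rot: [-3.14, 0.001, 1.777]
force: [0.6, 0.9, -0.2]
width: 85.6
gripper_force: 0.0
```

Run:
```python
from h import *
c,im=wrist("pics/w2.png")
for p in([613.8,204.3,53],[523,173,80]):print(p,proj(c,p).round(1))
print(onz(c,320,240,53))
go(612.8,200,150,101.9)
d=get_image("side")["img"];cv2.imwrite("pics/s2.png",d[:,:,::-1])
w=cv2.imread("pics/w2.png");b=cv2.imread("pics/s2.png")
cv2.imwrite("pics/c2.png",np.hstack([cv2.resize(w,(480,360)),cv2.resize(b[130:250,230:330],(300,360),interpolation=cv2.INTER_CUBIC)]))
```

```text
[613.8, 204.3, 53] [384.2 104.5]
[523, 173, 80] [240.3 123.5]
[590.34854815  98.80695085  53.        ]
t 6.25 at [587.7 115.2 194.4] yaw 101.8 w 85.2 q7 0.18
rows: [0.2599 0.1398 0.1477] [-0.0007  0.0004 -0.0012]
```

View pics/c2.png

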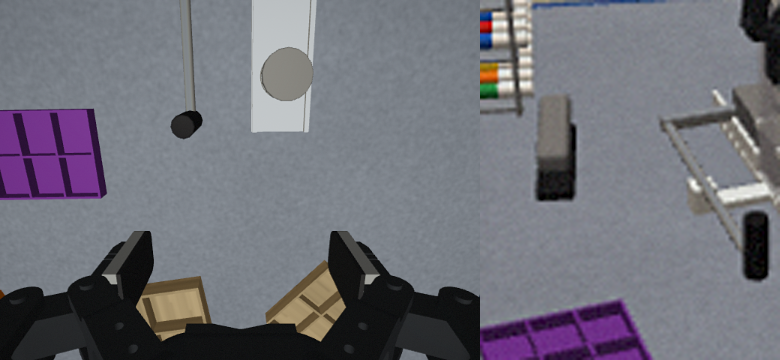

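The lid is at (383,99), as predicted, but the knob is at about (244,168) where home would be (240,124). The slide seems not to be home yet, so I'll step time a little and re-check.

Emit:
move_arm(rows="0 0 0 0 0 0 -1;0 0 0 0 0 0 -1;0 0 0 0 0 0 -1;0 0 0 0 0 0 -1;0 0 0 0 0 0 -1;0 0 0 0 0 0 -1")

```text
clock: 6.8
eef_pos: [588.3, 116.9, 194.6]
tool_rot: [3.142, -0.0, 1.779]
force: [0.4, -0.5, -0.2]
width: 85.5
gripper_force: 0.0
```

```bash
cat >> h.py <<'E'
def dark(im,x0,y0,x1,y1,t=55):
    "centroid, bbox of biggest dark blob in region"
    m=(im[y0:y1,x0:x1].max(2)<t).astype(np.uint8);n,l,st,ce=cv2.connectedComponentsWithStats(m)
    k=1+np.argmax(st[1:,4]);return ce[k]+[x0,y0],st[k]+[x0,y0,0,0,0]
def lid(im,c,z,x0,y0,x1,y1):
    "lid circle: grey-brown (R-B>0), darker than apron"
    r=im[y0:y1,x0:x1].astype(int);m=((r[...,0]-r[...,2]>4)&(r.max(2)<190)).astype(np.uint8)
    m=cv2.morphologyEx(m,cv2.MORPH_OPEN,np.ones((5,5)));n,l,st,ce=cv2.connectedComponentsWithStats(m)
    k=1+np.argmax(st[1:,4]);p=ce[k]+[x0,y0];return p,st[k],onz(c,*p,z)
E
python3 - <<'E'
from h import *
c,im=wrist()
print(dark(im,190,60,290,230)); print(lid(im,c,53,325,40,430,170))
b=get_image("side")["img"];print(dark(b,300,180,345,240))
print(dark(cv2.imread("pics/s2.png"),300,180,345,240),dark(cv2.imread("pics/side0.png"),300,180,345,240))
E
```

```text
(array([246.54384411, 165.31709477]), array([ 226,  148,   42,   37, 1129]))
(array([381.09647247, 101.22127205]), array([  23,   26,   67,   71, 3742], dtype=int32), array([611.92934163, 208.00924896,  53.        ]))
(array([321.48      , 211.30857143]), array([318, 200,   8,  23, 175]))
(array([321.5, 211.5]), array([318, 201,   8,  22, 172])) (array([317.55621302, 205.56213018]), array([314, 195,   8,  22, 169]))
```

Slide stands about 25 mm out and has stuck. I'll take the ejected pot first, which leaves a clear view, and then deal with the slide.

Run:
```python
from h import *
go(612.5,206,45,101.9)
```

```text
t 6.9 at [588.3 116.9 194.6] yaw 101.9 w 85.7 q7 0.18
rows: [0.274  0.1402 0.4987] [-0.     -0.      0.0002]
```

Emit:
move_arm(rows="0.274 0.14 0.1 0 0 0 -1;0.274 0.14 0.2 0 0 0 -1;0.274 0.14 0.25 0 0 0 -1;0.274 0.14 0.25 0 0 0 -1;0.274 0.14 0.35 0 0 0 -1;0.274 0.14 0.45 0 0 0 -1;0.274 0.14 0.498 0 0 0 -1;0.274 0.14 0.498 0 0 0 -1;0.274 0.14 0.498 0 0 0 1;0.274 0.14 0.498 0 0 0 1;0.274 0.14 0.498 0 0 0 1;0.274 0.14 0.498 0 0 0 1")

```text
clock: 7.9
eef_pos: [613.6, 206.2, 46.9]
tool_rot: [3.139, -0.0, 1.779]
force: [0.1, 0.3, -0.3]
width: 38.7
gripper_force: 0.0
```

Emit:
move_arm(rows="0 0 0 0 0 0 1;0 0 0 0 0 0 1;0 0 -0.05 0 0 0 1;0 0 -0.15 0 0 0 1;0 0 -0.25 0 0 0 1;0 0 -0.35 0 0 0 1;0 0 -0.35 0 0 0 1")

```text
clock: 8.48
eef_pos: [616.6, 206.8, 156.8]
tool_rot: [3.13, -0.001, 1.779]
force: [0.9, 0.4, 0.6]
width: -0.2
gripper_force: 0.0
```

Run:
```python
from h import *
tc=np.array([532,-173.]);X=np.array([.932,.362]);Y=np.array([-.362,.932])
for i in(-37,37):
    for j in(-60,60):print(i,j,(tc+X*i+Y*j).round(1))
go(*(tc+X*37-Y*60),150,111.2)
a=get_image("scene")["img"]
o=cv2.cvtColor(cv2.imread("pics/scene0.png"),cv2.COLOR_BGR2RGB)
m=np.abs(a.astype(int)-o).max(2)[240:325,222:325]>40;print("tray diff px",m.sum())
cv2.imwrite("pics/a3.png",a[:,:,::-1])
cv2.imwrite("pics/c3.png",cv2.resize(a[210:310,385:520,::-1],(800,593),interpolation=cv2.INTER_CUBIC))
```

```text
-37 -60 [ 519.2 -242.3]
-37 60 [ 475.8 -130.5]
37 -60 [ 588.2 -215.5]
37 60 [ 544.8 -103.7]
t 8.48 at [616.6 206.8 156.8] yaw 101.9 w -0.2 q7 0.07
rows: [-1.3578 -0.3835  0.0168] [ 0.0072 -0.0002 -0.1032]
tray diff px 0
```

View pics/c3.png

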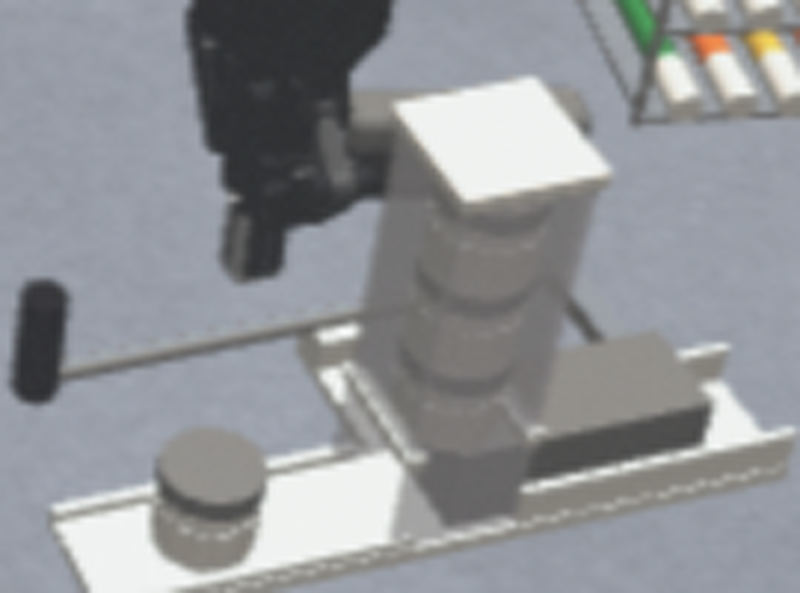

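The scene crop shows pot1 still standing on the apron, with its lid at about scene pixel (421,288). The grey block is still out under the three pots. The grasp missed, so I'll locate the pot again.

Run:
```python
from h import *
print(onz(C["scene"],385+210/5.926,210+462/5.926,53))
b=get_image("side")["img"];cv2.imwrite("pics/s4.png",b[:,:,::-1])
c,im=wrist("pics/w4.png")
print(proj(c,[613.8,204.3,53]))
cv2.imwrite("pics/c4.png",np.hstack([cv2.resize(im[:,:,::-1],(480,360)),cv2.resize(b[110:230,280:380,::-1],(300,360),interpolation=cv2.INTER_CUBIC)]))
print(dark(b,300,180,345,240))
```

```text
[613.04026696 205.87822947  53.        ]
[320.19219075 238.65058018]
(array([321.50289017, 211.43352601]), array([318, 200,   8,  23, 173]))
```

View pics/c4.png

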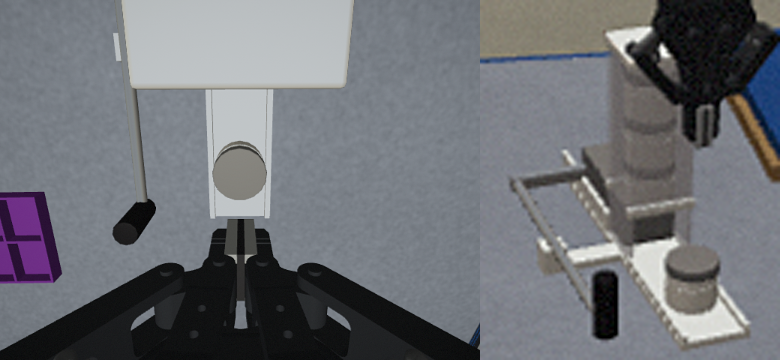

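Pot1 stands where I measured it, so the pads only passed over its lid. The pads sit farther back when open, so I'll open and grasp about 9 mm lower.

Run:
```python
from h import *
go(612.5,206.5,37,101.9)
```

```text
t 8.63 at [612.1 206.1 150.3] yaw 101.9 w -0.0 q7 0.07
rows: [0.0009 0.0015 0.3777] [-0.     -0.0002  0.0003]
```

Emit:
move_arm(rows="0.001 0.001 0 0 0 0 -1;0.001 0.001 0 0 0 0 -1;0.001 0.001 0 0 0 0 -1;0.001 0.001 0 0 0 0 -1;0.001 0.001 0 0 0 0 -1;0.001 0.001 0.06 0 0 0 -1;0.001 0.001 0.15 0 0 0 -1;0.001 0.001 0.24 0 0 0 -1;0.001 0.001 0.33 0 0 0 -1;0.001 0.001 0.378 0 0 0 -1;0.001 0.001 0.378 0 0 0 -1;0.001 0.001 0.378 0 0 0 -1")

```text
clock: 9.63
eef_pos: [612.6, 206.1, 36.5]
tool_rot: [-3.141, 0.0, 1.779]
force: [0.6, 0.3, 0.5]
width: 85.6
gripper_force: 0.0
```

Emit:
move_arm(rows="0 0 0 0 0 0 1;0 0 0 0 0 0 1;0 0 0 0 0 0 1;0 0 0 0 0 0 1;0 0 0 0 0 0 1;0 0 0 0 0 0 1")

```text
clock: 10.13
eef_pos: [613.7, 206.7, 39.1]
tool_rot: [3.139, -0.001, 1.779]
force: [-2.4, -0.6, 9.3]
width: 43.6
gripper_force: 59.7
```

Gripped at 59.7 N. Lifting and carrying towards the tray.

Emit:
move_arm(rows="0 0 -0.05 0 0 0 1;0 0 -0.12 0 0 0 1;0 0 -0.22 0 0 0 1;0 0 -0.32 0 0 0 1;-0.1 0 -0.4 0 0 0 1;-0.2 0 -0.4 0 0 0 1;-0.3 -0.05 -0.4 0 0 0 1;-0.4 -0.1 -0.4 0 0 0 1;-0.5 -0.15 -0.4 0 0 0 1;-0.6 -0.2 -0.4 0 0 0 1;-0.68 -0.25 -0.4 0 0 0 1;-0.7 -0.25 -0.4 0 0 0 1")

```text
clock: 11.13
eef_pos: [580.1, -21.8, 157.7]
tool_rot: [-3.139, 0.003, 1.771]
force: [-0.1, -0.6, 0.1]
width: 43.5
gripper_force: 61.2
```

Run:
```python
from h import *
go(544.8,-103.7,100,111.2)
d=get_image("scene")["img"];o=cv2.cvtColor(cv2.imread("pics/scene0.png"),cv2.COLOR_BGR2RGB)
print((np.abs(d.astype(int)-o).max(2)[240:325,222:325]>40).sum())
b=get_image("side")["img"];print(dark(b,300,180,345,240))
```

```text
t 11.13 at [580.1 -21.8 157.7] yaw 101.5 w 43.5 q7 0.41
rows: [-0.2435 -0.169   0.1937] [-0.0016  0.002  -0.1082]
41
(array([338.70720721, 189.14414414]), array([329, 180,  16,  28, 222]))
```

Run:
```python
from h import *
go(555,-230,270,111.2)
```

```text
t 11.23 at [582.7 -17.1 157.7] yaw 101.7 w 43.3 q7 0.41
rows: [-0.6766 -0.2338 -0.3741] [ 0.0006  0.0007 -0.1058]
```

Emit:
move_arm(rows="-0.1 0 -0.1 0 0 -0.05 1;-0.2 -0.1 -0.2 0 0 -0.1 1;-0.3 -0.15 -0.3 0 0 -0.106 1;-0.4 -0.2 -0.374 0 0 -0.106 1;-0.5 -0.234 -0.374 0 0 -0.106 1;-0.6 -0.234 -0.374 0 0 -0.106 1;-0.677 -0.234 -0.374 0 0 -0.106 1;-0.677 -0.234 -0.374 0 0 -0.106 1;-0.677 -0.234 -0.374 0 0 -0.106 1;-0.677 -0.234 -0.374 0 0 -0.106 1")

```text
clock: 12.07
eef_pos: [556.7, -225.2, 268.7]
tool_rot: [3.141, -0.002, 1.948]
force: [1.0, -0.2, -1.6]
width: 43.4
gripper_force: 61.4
```

Run:
```python
from h import *
c,im=wrist("pics/w5.png");np.save("w5.npy",c[3])
tc=np.array([532,-173.]);X=np.array([.932,.362]);Y=np.array([-.362,.932])
for i,j in((-76,92),(76,92),(76,-92),(-76,-92)):print(i,j,proj(c,[*(tc+X*i+Y*j),25]).round(1))
cv2.imwrite("pics/c5.png",cv2.resize(im[:,:,::-1],(800,600),interpolation=cv2.INTER_CUBIC))
```

```text
-76 92 [231.2  27.1]
76 92 [402.1  28.5]
76 -92 [390.2 227.7]
-76 -92 [241.6 226.7]
```

View pics/c5.png

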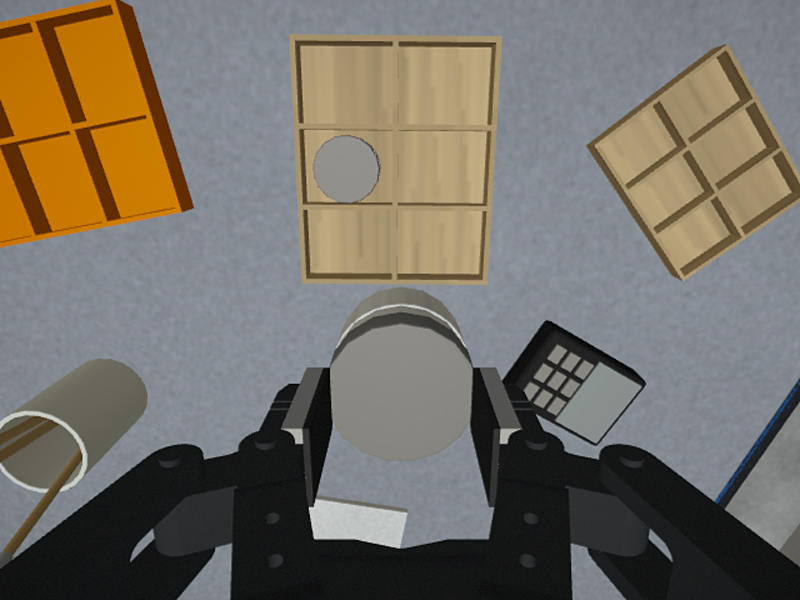

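The wrist view shows the tray corners at (232,29), (401,30), (390,226) and (243,226), within 2 px of the prediction. The tray pose holds, and the held pot is upright at about (321,312).

Run:
```python
from h import *
s=read_state();c,im=wrist()
print(s["eef_pos"],onz(c,321,312,s["eef_pos"][2]+14))
go(544.8,-103.7,75,111.2)
```

```text
[ 556.63183003 -224.95313152  268.71281454] [ 555.54897801 -221.47515779  282.71281454]
t 12.17 at [ 556.5 -225.1  268.8] yaw 111.7 w 43.2 q7 0.86
rows: [0.3894 0.1128 0.6466] [ 0.0002 -0.001   0.0051]
```

Emit:
move_arm(rows="0.1 0.03 0 0 0 0.005 1;0.2 0.06 0.1 0 0 0.005 1;0.3 0.1 0.2 0 0 0.005 1;0.379 0.113 0.3 0 0 0.005 1;0.379 0.113 0.42 0 0 0.005 1;0.379 0.113 0.52 0 0 0.005 1;0.379 0.113 0.6 0 0 0.005 1;0.379 0.113 0.64 0 0 0.005 1;0.379 0.113 0.64 0 0 0.005 1;0.379 0.113 0.64 0 0 0.005 1")

```text
clock: 13.0
eef_pos: [545.8, -108.3, 76.8]
tool_rot: [-3.141, -0.001, 1.939]
force: [0.8, -0.4, -1.0]
width: 43.3
gripper_force: 61.5
```

Run:
```python
from h import *
X=np.array([.932,.362]);Y=np.array([-.362,.932])
p=np.array([544.8,-103.7])-3*Y
go(*p,38,111.2)
```

```text
t 13.0 at [ 545.8 -108.3   76.8] yaw 111.1 w 43.3 q7 0.74
rows: [0.0053 0.0026 0.1292] [-0.0005 -0.0007 -0.001 ]
```

Emit:
move_arm(rows="0.005 0.003 0.03 0 0 0 1;0.005 0.003 0.06 0 0 0 1;0.005 0.003 0.09 0 0 0 1;0.005 0.003 0.11 0 0 0 1;0.005 0.003 0.128 0 0 0 1;0.005 0.003 0.128 0 0 0 1;0.005 0.003 0.128 0 0 0 1")

```text
clock: 13.58
eef_pos: [545.9, -108.1, 38.2]
tool_rot: [-3.141, -0.0, 1.937]
force: [-0.2, -0.4, -0.7]
width: 43.6
gripper_force: 61.5
```

Emit:
move_arm(rows="0 0 0.005 0 0 0 1;0 0 0.005 0 0 0 -0.4;0 0 0.005 0 0 0 -0.5;0 0 0.005 0 0 0 -0.5;0 0 0.005 0 0 0 -0.5;0 0 -0.05 0 0 0 -0.5;0 0 -0.15 0 0 0 -0.5;0 0 -0.28 0 0 0 -0.5;0 0 -0.4 0 0 0 -0.5;0 0 -0.5 0 0 0 -0.5;0 0 -0.6 0 0 0 -0.5;0 0 -0.7 0 0 0 -0.5")

```text
clock: 14.58
eef_pos: [545.9, -107.9, 250.6]
tool_rot: [3.141, 0.0, 1.937]
force: [0.9, 0.4, 0.2]
width: 63.9
gripper_force: 0.0
```

Run:
```python
from h import *
go(550,60,240,101.9)
a=get_image("scene")["img"];b=get_image("side")["img"]
cv2.imwrite("pics/a6.png",a[:,:,::-1]);cv2.imwrite("pics/s6.png",b[:,:,::-1])
f=lambda im,x,y,w,h:cv2.resize(im[y:y+h,x:x+w,::-1],(400,300),interpolation=cv2.INTER_CUBIC)
cv2.imwrite("pics/c6.png",np.vstack([np.hstack([f(a,222,250,100,75),f(a,390,210,133,100)]),np.hstack([f(b,280,265,133,100),f(b,260,112,133,100)])]))
print(dark(b,300,180,345,240))
```

```text
t 14.58 at [ 545.9 -107.9  250.6] yaw 111.0 w 63.9 q7 0.67
rows: [0.5176 0.2133 0.0352] [4.000e-04 1.000e-04 1.011e-01]
(array([321.50289017, 211.43352601]), array([318, 200,   8,  23, 173]))
```

View pics/c6.png

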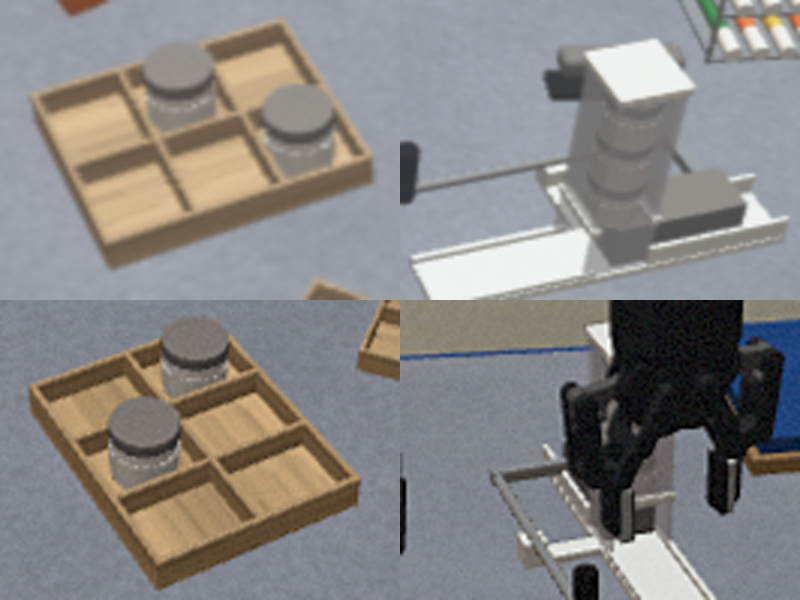

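Pot1 stands upright in its cell. The slide still sticks partly out, so I'll grip the knob and bring it home myself.

Run:
```python
from h import *
k=np.array([522.7,173,51]);D=np.array([.206,-.9785,0])
p0=proj(C["side"],k)
for d in(20,25,30,35):print(d,(proj(C["side"],k+D*d)-p0).round(1),(k+D*d).round(1))
print(proj(C["side"],k))
q=k+D*27;go(q[0],q[1],120,101.9)
```

```text
20 [2.6 4.1] [526.8 153.4  51. ]
25 [3.2 5.1] [527.8 148.5  51. ]
30 [3.9 6.2] [528.9 143.6  51. ]
35 [4.5 7.2] [529.9 138.8  51. ]
[317.4814862  205.58727991]
t 14.68 at [ 549.3 -108.8  253.8] yaw 111.0 w 64.3 q7 0.67
rows: [0.8222 0.2355 0.4441] [0.006  0.0028 0.1011]
```

Emit:
move_arm(rows="0.1 0.03 0 0 0 0.05 -1;0.24 0.08 0 0 0 0.101 -1;0.37 0.12 0 0 0 0.101 -1;0.5 0.16 0.1 0 0 0.101 -1;0.63 0.2 0.2 0 0 0.101 -1;0.74 0.23 0.3 0 0 0.101 -1;0.815 0.235 0.4 0 0 0.101 -1;0.815 0.235 0.444 0 0 0.101 -1;0.815 0.235 0.444 0 0 0.101 -1;0.815 0.235 0.444 0 0 0.101 -1")

```text
clock: 15.52
eef_pos: [523.0, 145.2, 114.3]
tool_rot: [-3.138, 0.001, 1.78]
force: [1.1, -0.9, -0.3]
width: 85.4
gripper_force: 0.0
```

Run:
```python
from h import *
go(528.7,144.5,52,101.9)
```

```text
t 15.52 at [523.  145.2 114.3] yaw 102.0 w 85.4 q7 0.13
rows: [-0.0061  0.0188  0.2074] [-0.0024  0.0006  0.001 ]
```

Emit:
move_arm(rows="-0.006 0.019 0.05 0 0 0 -1;-0.006 0.019 0.12 0 0 0 -1;-0.006 0.019 0.19 0 0 0 -1;-0.006 0.019 0.207 0 0 0 -1;-0.006 0.019 0.207 0 0 0 -1;-0.006 0.019 0.207 0 0 0 1;-0.006 0.019 0.207 0 0 0 1;-0.006 0.019 0.207 0 0 0 1;-0.006 0.019 0.207 0 0 0 1;-0.006 0.019 0.207 0 0 0 1;-0.006 0.019 0.207 0 0 0 1;-0.006 0.019 0.207 0 0 0 1")

```text
clock: 16.52
eef_pos: [528.7, 145.1, 54.0]
tool_rot: [-3.139, -0.001, 1.779]
force: [-4.9, -0.6, 8.7]
width: 19.3
gripper_force: 58.3
```

Emit:
move_arm(rows="0 0 0 0 0 0 1;0 0 0 0 0 0 1;0.015 0 0 0 0 0 1;0.03 0 0 0 0 0 1;0.045 0 0 0 0 0 1;0.06 0 0 0 0 0 1;0.06 0 0 0 0 0 1")

```text
clock: 17.1
eef_pos: [524.7, 163.9, 54.0]
tool_rot: [-3.139, -0.002, 1.78]
force: [-4.4, 0.9, 9.1]
width: 19.5
gripper_force: 58.5
```

Emit:
move_arm(rows="0.015 0 0 0 0 0 1;0.03 0 0 0 0 0 1;0.04 0 0 0 0 0 1;0.05 0 0 0 0 0 1;0.05 0 0 0 0 0 1")

```text
clock: 17.52
eef_pos: [522.7, 172.9, 54.1]
tool_rot: [-3.139, 0.005, 1.777]
force: [-3.5, -9.4, 10.0]
width: 19.7
gripper_force: 58.5
```

Run:
```python
from h import *
a=get_image("scene")["img"];cv2.imwrite("pics/a7.png",a[:,:,::-1])
cv2.imwrite("pics/c7.png",cv2.resize(a[210:310,385:520,::-1],(600,444),interpolation=cv2.INTER_CUBIC))
```

```text
(no output)
```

View pics/c7.png

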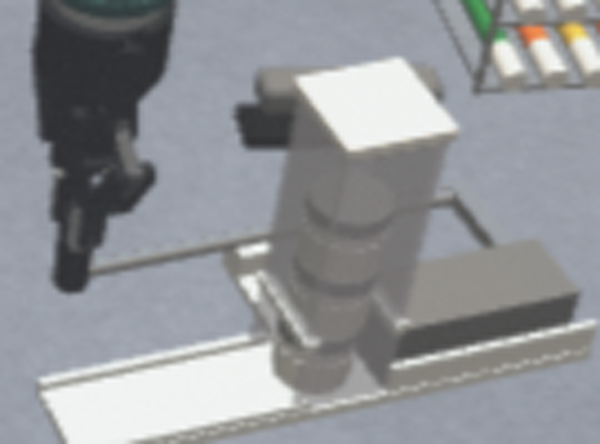

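The slide is home and the stack has dropped, so pot2 is now at the bottom. The knob is still gripped, so I'll pull again and then carry it home gripped.

Emit:
move_arm(rows="-0.04 0 0 0 0 0 1;-0.08 0 0 0 0 0 1;-0.12 0 0 0 0 0 1;-0.16 0 0 0 0 0 1;-0.2 0 0 0 0 0 1;-0.24 0 0 0 0 0 1;-0.28 0 0 0 0 0 1;-0.32 0 0 0 0 0 1;-0.36 0 0 0 0 0 1;-0.385 0 0 0 0 0 1;-0.395 0 0 0 0 0 1;-0.4 0 0 0 0 0 1")

```text
clock: 18.57
eef_pos: [545.9, 65.2, 54.0]
tool_rot: [-3.139, -0.007, 1.782]
force: [-6.5, 12.1, 10.1]
width: 19.8
gripper_force: 58.7
```

Emit:
move_arm(rows="-0.005 0 0 0 0 0 1;-0.01 0 0 0 0 0 1;-0.01 0 0 0 0 0 1")

```text
clock: 18.82
eef_pos: [545.9, 65.1, 54.0]
tool_rot: [-3.138, -0.01, 1.784]
force: [-6.4, 15.8, 10.8]
width: 19.2
gripper_force: 58.7
```

At the stop again. Carrying the slide home.

Emit:
move_arm(rows="0.03 0 0 0 0 0 1;0.07 0 0 0 0 0 1;0.11 0 0 0 0 0 1;0.15 0 0 0 0 0 1;0.19 0 0 0 0 0 1;0.23 0 0 0 0 0 1;0.27 0 0 0 0 0 1;0.31 0 0 0 0 0 1;0.345 0 0 0 0 0 1;0.38 0 0 0 0 0 1;0.41 0 0 0 0 0 1;0.41 0 0 0 0 0 1")

```text
clock: 19.82
eef_pos: [522.8, 172.9, 54.1]
tool_rot: [-3.139, 0.005, 1.777]
force: [-2.5, -9.7, 9.7]
width: 19.8
gripper_force: 58.6
```

Emit:
move_arm(rows="0 0 0 0 0 0 1;0 0 0 0 0 0 -1;0 0 0 0 0 0 -1;0 0 0 0 0 0 -1;0 0 0 0 0 0 -1;0 0 0 0 0 0 -1;0 0 -0.12 0 0 0 -1;0 0 -0.24 0 0 0 -1;0 0 -0.36 0 0 0 -1;0 0 -0.36 0 0 0 -1")

```text
clock: 20.65
eef_pos: [527.8, 178.5, 167.5]
tool_rot: [3.13, -0.002, 1.779]
force: [0.9, 1.0, -0.8]
width: 85.6
gripper_force: 0.0
```

Run:
```python
from h import *
a=get_image("scene")["img"];cv2.imwrite("pics/a8.png",a[:,:,::-1])
c,im=wrist("pics/w8.png")
print(proj(c,[613,206,53]),proj(c,[523,173.5,80]))
cv2.imwrite("pics/c8.png",np.hstack([cv2.resize(a[210:310,385:520,::-1],(400,296)),cv2.resize(im[:,:,::-1],(395,296))]))
go(612.5,206.5,110,101.9)
o=cv2.imread("pics/a6.png");print((np.abs(a[:,:,::-1].astype(int)-o).max(2)[240:325,222:325]>40).sum())
```

```text
[452.78927625 217.05877221] [312.8648172  248.47279467]
t 20.75 at [524.4 178.  162.9] yaw 101.9 w 85.3 q7 0.06
rows: [0.032  0.3062 0.1774] [ 0.0022 -0.0007  0.0005]
0
```

View pics/c8.png

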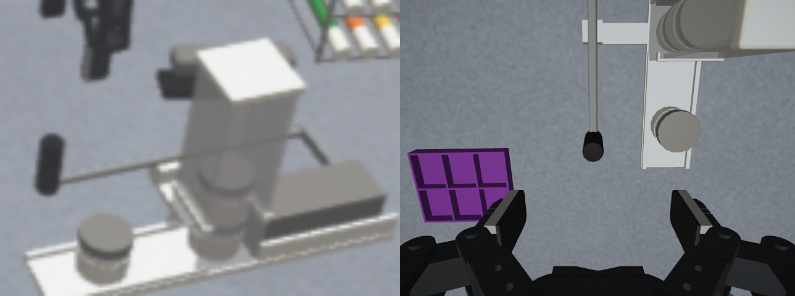

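Pot2 stands on the apron and the slide is home, with two pots left in the magazine. Now I'll grasp pot2.

Emit:
move_arm(rows="0.04 0.1 0 0 0 0 -1;0.04 0.2 0.05 0 0 0 -1;0.04 0.306 0.1 0 0 0 -1;0.04 0.306 0.15 0 0 0 -1;0.04 0.306 0.2 0 0 0 -1;0.04 0.306 0.28 0 0 0 -1;0.04 0.306 0.36 0 0 0 -1;0.04 0.306 0.415 0 0 0 -1;0.04 0.306 0.415 0 0 0 -1;0.04 0.306 0.415 0 0 0 -1;0.04 0.306 0.415 0 0 0 1;0.04 0.306 0.415 0 0 0 1")

```text
clock: 21.75
eef_pos: [611.7, 208.2, 37.9]
tool_rot: [3.14, -0.0, 1.779]
force: [-0.3, -0.2, -0.0]
width: 64.1
gripper_force: 0.0
```

Emit:
move_arm(rows="0 0 0 0 0 0 1;0 0 0 0 0 0 1;0 0 0 0 0 0 1;0 0 0 0 0 0 1;0 0 0 0 0 0 1")

```text
clock: 22.17
eef_pos: [611.8, 208.3, 38.8]
tool_rot: [3.139, -0.001, 1.779]
force: [-1.5, -0.0, 6.9]
width: 43.5
gripper_force: 60.0
```

Emit:
move_arm(rows="0 0 -0.05 0 0 0 1;0 0 -0.12 0 0 0 1;0 0 -0.22 0 0 0 1;0 0 -0.32 0 0 0 1;-0.1 0 -0.4 0 0 0 1;-0.2 0 -0.4 0 0 0 1;-0.3 -0.05 -0.4 0 0 0 1;-0.4 -0.1 -0.4 0 0 0 1;-0.5 -0.15 -0.4 0 0 0 1;-0.6 -0.2 -0.4 0 0 0 1;-0.68 -0.25 -0.4 0 0 0 1;-0.7 -0.25 -0.4 0 0 0 1")

```text
clock: 23.17
eef_pos: [578.2, -20.1, 157.8]
tool_rot: [-3.139, 0.003, 1.771]
force: [0.7, -0.4, -1.0]
width: 43.1
gripper_force: 61.2
```

```bash
cat >> h.py <<'E'
tc=np.array([532,-173.]);X=np.array([.932,.362]);Y=np.array([-.362,.932])
def cell(i,j,off=0): return tc+X*i+Y*(j-off)
def traycheck(ref):
    a=get_image("scene")["img"];o=cv2.imread(ref)[:,:,::-1]
    print("tray diff",(np.abs(a.astype(int)-o).max(2)[262:325,222:325]>40).sum());return a
E
python3 - <<'E'
from h import *
traycheck("pics/a6.png")
go(*cell(37,-60,1),100,111.2)
E
```

```text
tray diff 5
t 23.22 at [580.  -18.7 157.8] yaw 101.5 w 43.5 q7 0.39
rows: [-0.6512 -0.1036  0.1946] [-1.000e-04  1.800e-03 -1.077e-01]
```

Emit:
move_arm(rows="-0.1 -0.02 0 0 0 -0.05 1;-0.2 -0.04 0 0 0 -0.108 1;-0.3 -0.06 0 0 0 -0.108 1;-0.4 -0.08 0 0 0 -0.108 1;-0.5 -0.1 0 0 0 -0.108 1;-0.6 -0.104 0 0 0 -0.108 1;-0.651 -0.104 0 0 0 -0.108 1;-0.651 -0.104 0.1 0 0 -0.108 1;-0.651 -0.104 0.195 0 0 -0.108 1;-0.651 -0.104 0.195 0 0 -0.108 1;-0.651 -0.104 0.195 0 0 -0.108 1")

```text
clock: 24.13
eef_pos: [590.2, -208.2, 97.2]
tool_rot: [-3.14, -0.003, 1.95]
force: [0.5, 0.2, 0.7]
width: 43.5
gripper_force: 61.4
```

Run:
```python
from h import *
s=read_state();c,im=wrist("pics/w9.png");z=s["eef_pos"][2]
cv2.imwrite("pics/c9.png",im[:,:,::-1])
print("pred lid px",proj(c,[*s["eef_pos"][:2],z+14]).round(1), "1mm/px approx")
for i,j in((-76,92),(76,92),(37,0)):print(proj(c,[*cell(i,j),25]).round(1))
go(*cell(37,-60,1),37,111.2)
```

```text
pred lid px [320.2 320.5] 1mm/px approx
[ 80.3 -39.4]
[394.6 -36.3]
[313.3 156.1]
t 24.18 at [ 591.4 -209.    98.8] yaw 111.7 w 43.6 q7 0.84
rows: [-0.0196 -0.0181  0.2059] [ 0.0003 -0.0004  0.006 ]
```

View pics/c9.png

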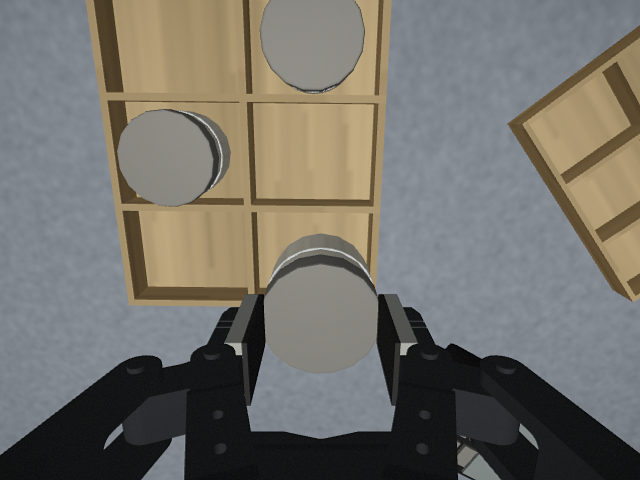

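Tray in view with pot1 upright at (313,35); the target cell lies below the held pot, whose lid is at (321,316). Fine-shift and lower.

Emit:
move_arm(rows="-0.02 -0.018 0 0 0 0.006 1;-0.02 -0.018 0 0 0 0.006 1;-0.02 -0.018 0.05 0 0 0.006 1;-0.02 -0.018 0.1 0 0 0.006 1;-0.02 -0.018 0.14 0 0 0.006 1;-0.02 -0.018 0.17 0 0 0.006 1;-0.02 -0.018 0.19 0 0 0.006 1;-0.02 -0.018 0.205 0 0 0.006 1;-0.02 -0.018 0.205 0 0 0.006 1;-0.02 -0.018 0.205 0 0 0.006 1")

```text
clock: 25.02
eef_pos: [588.0, -218.3, 37.0]
tool_rot: [3.141, 0.0, 1.939]
force: [-0.1, -0.1, -0.5]
width: 43.9
gripper_force: 61.4
```

Emit:
move_arm(rows="0.003 0 0 0 0 0 1;0.003 0 0 0 0 0 -0.4;0.003 0 0 0 0 0 -0.5;0.003 0 0 0 0 0 -0.5;0.003 0 0 0 0 0 -0.5;0.003 0 -0.05 0 0 0 -0.5;0.003 0 -0.15 0 0 0 -0.5;0.003 0 -0.28 0 0 0 -0.5;0.003 0 -0.4 0 0 0 -0.5;0.003 0 -0.5 0 0 0 -0.5;0.2 0.04 -0.6 0 0 0 -0.5;0.33 0.07 -0.7 0 0 0 -0.5")

```text
clock: 26.02
eef_pos: [575.5, -147.6, 229.7]
tool_rot: [3.141, 0.002, 1.934]
force: [0.6, 2.2, 0.2]
width: 64.1
gripper_force: 0.0
```

Run:
```python
from h import *
go(535,30,220,101.9)
```

```text
t 26.02 at [ 575.5 -147.6  229.7] yaw 110.8 w 64.1 q7 0.7
rows: [0.6014 0.0842 0.0314] [0.0004 0.0009 0.099 ]
```

Emit:
move_arm(rows="0.12 0.02 0 0 0 0.05 -1;0.24 0.03 0 0 0 0.099 -1;0.36 0.05 0 0 0 0.099 -1;0.48 0.07 0 0 0 0.099 -1;0.6 0.084 0 0 0 0.099 -1;0.72 0.1 0.1 0 0 0.099 -1;0.8 0.11 0.2 0 0 0.099 -1;0.88 0.12 0.25 0 0 0.099 -1;0.9 0.12 0.3 0 0 0.099 -1;0.9 0.12 0.3 0 0 0.099 -1")

```text
clock: 26.85
eef_pos: [509.4, 121.5, 135.7]
tool_rot: [-3.136, -0.001, 1.788]
force: [-1.0, -0.9, -0.1]
width: 85.4
gripper_force: 0.0
```

Run:
```python
from h import *
a=traycheck("pics/a6.png");cv2.imwrite("pics/a10.png",a[:,:,::-1])
go(522.7,172.9,53,101.9)
```

```text
tray diff 340
t 26.9 at [511.1 119.5 137.3] yaw 102.3 w 85.3 q7 0.14
rows: [0.1659 0.0765 0.2806] [-0.0019  0.0001  0.0046]
```

Emit:
move_arm(rows="0.08 0.04 0 0 0 0.004 -1;0.166 0.076 0 0 0 0.004 -1;0.166 0.076 0 0 0 0.004 -1;0.166 0.076 0 0 0 0.004 -1;0.166 0.076 0.08 0 0 0.004 -1;0.166 0.076 0.16 0 0 0.004 -1;0.166 0.076 0.24 0 0 0.004 -1;0.166 0.076 0.28 0 0 0.004 -1;0.166 0.076 0.28 0 0 0.004 -1;0.166 0.076 0.28 0 0 0.004 1;0.166 0.076 0.28 0 0 0.004 1;0.166 0.076 0.28 0 0 0.004 1")

```text
clock: 27.9
eef_pos: [525.4, 171.9, 55.8]
tool_rot: [3.139, -0.0, 1.776]
force: [0.4, -0.1, 1.1]
width: 51.8
gripper_force: 0.0
```

Emit:
move_arm(rows="0 0 0 0 0 0 1;0 0 0 0 0 0 1;0 0 0 0 0 0 1;0 0 0 0 0 0 1;0 0 0 0 0 0 1;0 0 0 0 0 0 1")

```text
clock: 28.4
eef_pos: [522.9, 172.1, 55.3]
tool_rot: [-3.139, -0.0, 1.777]
force: [-3.3, -2.2, 9.8]
width: 19.8
gripper_force: 58.3
```

Emit:
move_arm(rows="-0.04 0 0 0 0 0 1;-0.08 0 0 0 0 0 1;-0.12 0 0 0 0 0 1;-0.16 0 0 0 0 0 1;-0.2 0 0 0 0 0 1;-0.24 0 0 0 0 0 1;-0.28 0 0 0 0 0 1;-0.32 0 0 0 0 0 1;-0.36 0 0 0 0 0 1;-0.375 0 0 0 0 0 1;-0.385 0 0 0 0 0 1;-0.39 0 0 0 0 0 1")

```text
clock: 29.4
eef_pos: [546.1, 64.3, 55.2]
tool_rot: [-3.139, -0.009, 1.781]
force: [-6.5, 15.3, 10.4]
width: 19.3
gripper_force: 58.8
```

Emit:
move_arm(rows="-0.005 0 0 0 0 0 1;-0.005 0 0 0 0 0 1;-0.005 0 0 0 0 0 1")

```text
clock: 29.65
eef_pos: [546.0, 64.3, 55.2]
tool_rot: [-3.139, -0.01, 1.782]
force: [-6.1, 15.1, 10.8]
width: 19.6
gripper_force: 58.8
```

At the stop (110 mm, 15 N). Carrying it home, releasing and rising.

Emit:
move_arm(rows="0.03 0 0 0 0 0 1;0.07 0 0 0 0 0 1;0.11 0 0 0 0 0 1;0.15 0 0 0 0 0 1;0.19 0 0 0 0 0 1;0.23 0 0 0 0 0 1;0.27 0 0 0 0 0 1;0.31 0 0 0 0 0 1;0.345 0 0 0 0 0 1;0.38 0 0 0 0 0 1;0.405 0 0 0 0 0 1;0.405 0 0 0 0 0 1")

```text
clock: 30.65
eef_pos: [522.9, 172.1, 55.3]
tool_rot: [-3.14, 0.004, 1.777]
force: [-3.2, -7.5, 9.3]
width: 19.3
gripper_force: 58.7
```

Emit:
move_arm(rows="0 0 0 0 0 0 1;0 0 0 0 0 0 -1;0 0 0 0 0 0 -1;0 0 0 0 0 0 -1;0 0 0 0 0 0 -1;0 0 0 0 0 0 -1;0 0 -0.12 0 0 0 -1;0 0 -0.24 0 0 0 -1;0 0 -0.36 0 0 0 -1;0 0 -0.36 0 0 0 -1")

```text
clock: 31.48
eef_pos: [527.9, 176.5, 168.5]
tool_rot: [3.13, -0.002, 1.777]
force: [1.4, 0.7, 0.5]
width: 85.4
gripper_force: 0.0
```

Run:
```python
from h import *
a=traycheck("pics/a10.png")
c,im=wrist("pics/w11.png")
P=proj(c,[612,209,53]).round();print(P,proj(c,[523,173.5,80]))
print(lid(im,c,53,int(P[0])-40,int(P[1])-55,int(P[0])+55,int(P[1])+55)); k=proj(c,[523,173.5,80]).astype(int);print(dark(im,k[0]-40,k[1]-60,k[0]+40,k[1]+70))
f=lambda im,x,y,w,h:cv2.resize(im[y:y+h,x:x+w,::-1],(390,290),interpolation=cv2.INTER_CUBIC)
cv2.imwrite("pics/c11.png",np.hstack([f(a,222,250,100,75),f(a,385,210,135,100)]))
go(612,209,38,101.9)
```

```text
tray diff 0
[453. 209.] [313.4070099  244.90378098]
(array([452.04351441, 209.43957871]), array([   5,   22,   69,   67, 3608], dtype=int32), array([611.41016336, 208.62269258,  53.        ]))
(array([313.10455564, 234.08065721]), array([ 296,  209,   34,   50, 1339]))
t 31.58 at [524.5 175.9 163.8] yaw 101.9 w 85.2 q7 0.04
rows: [0.0477 0.3065 0.4206] [ 0.0022 -0.0006 -0.0006]
```

View pics/c11.png

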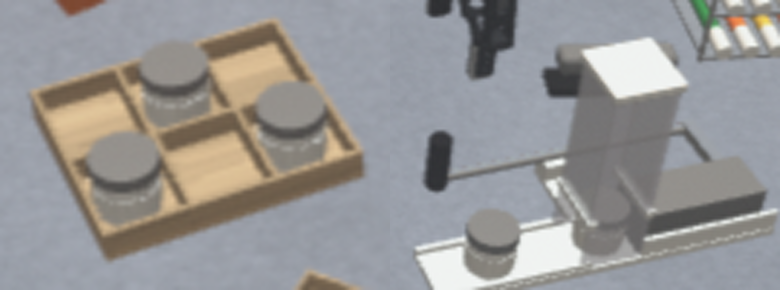

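Three pots stand upright in the tray, pot3 is on the apron, pot4 is at the bottom of the magazine and the slide is home. Grasping pot3.

Emit:
move_arm(rows="0.047 0.1 0 0 0 0 -1;0.047 0.2 0.05 0 0 0 -1;0.047 0.306 0.1 0 0 0 -1;0.047 0.306 0.15 0 0 0 -1;0.047 0.306 0.2 0 0 0 -1;0.047 0.306 0.28 0 0 0 -1;0.047 0.306 0.36 0 0 0 -1;0.047 0.306 0.42 0 0 0 -1;0.047 0.306 0.42 0 0 0 -1;0.047 0.306 0.42 0 0 0 -1;0.047 0.306 0.42 0 0 0 1;0.047 0.306 0.42 0 0 0 1")

```text
clock: 32.58
eef_pos: [611.4, 208.1, 37.4]
tool_rot: [3.14, -0.0, 1.777]
force: [-0.3, 0.4, 0.1]
width: 63.6
gripper_force: 0.0
```

Emit:
move_arm(rows="0 0 0 0 0 0 1;0 0 0 0 0 0 1;0 0 0 0 0 0 1;0 0 0 0 0 0 1;0 0 0 0 0 0 1")

```text
clock: 33.0
eef_pos: [611.6, 208.2, 38.3]
tool_rot: [3.139, -0.001, 1.777]
force: [-0.7, -1.3, 6.6]
width: 43.9
gripper_force: 60.0
```

Emit:
move_arm(rows="0 0 -0.05 0 0 0 1;0 0 -0.12 0 0 0 1;0 0 -0.22 0 0 0 1;0 0 -0.32 0 0 0 1;-0.1 0 -0.4 0 0 0 1;-0.2 0 -0.4 0 0 0 1;-0.3 -0.05 -0.4 0 0 0 1;-0.4 -0.1 -0.4 0 0 0 1;-0.5 -0.15 -0.4 0 0 0 1;-0.6 -0.2 -0.4 0 0 0 1;-0.68 -0.25 -0.4 0 0 0 1;-0.7 -0.25 -0.4 0 0 0 1")

```text
clock: 34.0
eef_pos: [577.5, -20.1, 157.2]
tool_rot: [-3.139, 0.003, 1.769]
force: [0.3, 0.1, -1.3]
width: 43.9
gripper_force: 61.5
```

Run:
```python
from h import *
traycheck("pics/a10.png")
go(*cell(-37,60,1),100,111.2)
```

```text
tray diff 5
t 34.05 at [579.3 -18.7 157.3] yaw 101.4 w 44.0 q7 0.37
rows: [-0.2995 -0.4115  0.1918] [-0.0002  0.0018 -0.1087]
```

Emit:
move_arm(rows="-0.08 -0.1 0 0 0 -0.05 1;-0.15 -0.2 0 0 0 -0.109 1;-0.22 -0.3 0 0 0 -0.109 1;-0.3 -0.41 0 0 0 -0.109 1;-0.3 -0.411 0 0 0 -0.109 1;-0.3 -0.411 0 0 0 -0.109 1;-0.3 -0.411 0.1 0 0 -0.109 1;-0.3 -0.411 0.19 0 0 -0.109 1;-0.3 -0.411 0.19 0 0 -0.109 1;-0.3 -0.411 0.19 0 0 -0.109 1")

```text
clock: 34.88
eef_pos: [478.2, -124.6, 98.7]
tool_rot: [-3.14, -0.002, 1.951]
force: [-0.1, -1.1, 0.3]
width: 43.6
gripper_force: 61.7
```

Run:
```python
from h import *
go(*cell(-37,60,1.5),37,111.2)
```

```text
t 34.88 at [ 478.2 -124.6   98.7] yaw 111.8 w 43.6 q7 0.75
rows: [-0.0205 -0.0145  0.2056] [-0.0008 -0.0012  0.0063]
```

Emit:
move_arm(rows="-0.014 -0.012 0 0 0 0.006 1;-0.014 -0.012 0 0 0 0.006 1;-0.014 -0.012 0.04 0 0 0.006 1;-0.014 -0.012 0.08 0 0 0.006 1;-0.014 -0.012 0.12 0 0 0.006 1;-0.014 -0.012 0.12 0 0 0.006 1;-0.014 -0.012 0.12 0 0 0.006 1")

```text
clock: 35.47
eef_pos: [476.6, -131.8, 64.0]
tool_rot: [3.141, 0.0, 1.939]
force: [0.1, 0.4, -0.9]
width: 43.9
gripper_force: 61.7
```

Run:
```python
from h import *
go(*cell(-37,60,1),37,111.2)
```

```text
t 35.47 at [ 476.6 -131.8   64. ] yaw 111.1 w 43.9 q7 0.76
rows: [ 0.0019 -0.0008  0.0899] [ 0.0004  0.0003 -0.0013]
```

Emit:
move_arm(rows="0.002 -0.001 0.03 0 0 0 1;0.002 -0.001 0.05 0 0 0 1;0.002 -0.001 0.07 0 0 0 1;0.002 -0.001 0.09 0 0 0 1;0.002 -0.001 0.09 0 0 0 1;0.002 -0.001 0.09 0 0 0 1")

```text
clock: 35.97
eef_pos: [475.4, -131.2, 35.8]
tool_rot: [-3.141, -0.0, 1.939]
force: [0.4, 0.4, -0.9]
width: 43.6
gripper_force: 61.6
```

Emit:
move_arm(rows="0 0 0 0 0 0 1;0 0 0 0 0 0 -0.4;0 0 0 0 0 0 -0.5;0 0 0 0 0 0 -0.5;0 0 0 0 0 0 -0.5;0 0 -0.05 0 0 0 -0.5;0 0 -0.15 0 0 0 -0.5;0 0 -0.28 0 0 0 -0.5;0 0 -0.4 0 0 0 -0.5;0.15 0.05 -0.5 0 0 0 -0.5;0.27 0.08 -0.5 0 0 0 -0.5;0.4 0.12 -0.5 0 0 0 -0.5")

```text
clock: 36.97
eef_pos: [467.8, -13.2, 188.5]
tool_rot: [3.137, 0.002, 1.936]
force: [1.2, 1.0, -0.4]
width: 63.9
gripper_force: 0.0
```

Run:
```python
from h import *
go(521.5,172.2,135,101.9)
```

```text
t 36.97 at [467.8 -13.2 188.5] yaw 110.9 w 63.9 q7 0.47
rows: [0.5137 0.3867 0.1793] [0.0033 0.0009 0.1   ]
```

Emit:
move_arm(rows="0.1 0.08 0 0 0 0.05 -1;0.2 0.15 0 0 0 0.1 -1;0.3 0.23 0 0 0 0.1 -1;0.4 0.3 0.05 0 0 0.1 -1;0.51 0.386 0.1 0 0 0.1 -1;0.51 0.386 0.15 0 0 0.1 -1;0.51 0.386 0.18 0 0 0.1 -1;0.51 0.386 0.18 0 0 0.1 -1;0.51 0.386 0.18 0 0 0.1 -1;0.51 0.386 0.18 0 0 0.1 -1")

```text
clock: 37.8
eef_pos: [519.9, 169.1, 132.9]
tool_rot: [3.141, 0.001, 1.779]
force: [0.2, -0.3, -0.3]
width: 85.7
gripper_force: 0.0
```

Run:
```python
from h import *
a=traycheck("pics/a10.png");cv2.imwrite("pics/a12.png",a[:,:,::-1])
go(522.7,172.5,54,101.9)
```

```text
tray diff 188
t 37.85 at [520.2 169.4 133.1] yaw 101.9 w 85.3 q7 0.04
rows: [0.0086 0.0101 0.2637] [0.0009 0.0002 0.0005]
```

Emit:
move_arm(rows="0.008 0.009 0.04 0 0 0 -1;0.008 0.009 0.12 0 0 0 -1;0.008 0.009 0.2 0 0 0 -1;0.008 0.009 0.263 0 0 0 -1;0.008 0.009 0.263 0 0 0 -1;0.008 0.009 0.263 0 0 0 -1;0.008 0.009 0.263 0 0 0 1;0.008 0.009 0.263 0 0 0 1;0.008 0.009 0.263 0 0 0 1;0.008 0.009 0.263 0 0 0 1;0.008 0.009 0.263 0 0 0 1;0.008 0.009 0.263 0 0 0 1")

```text
clock: 38.85
eef_pos: [522.5, 174.1, 54.1]
tool_rot: [3.14, -0.0, 1.782]
force: [0.8, -0.4, 4.3]
width: 19.5
gripper_force: 58.5
```

Emit:
move_arm(rows="0 0 0 0 0 0 1;0 0 0 0 0 0 1;0 0 0 0 0 0 1")

```text
clock: 39.1
eef_pos: [522.5, 174.1, 54.1]
tool_rot: [3.14, -0.0, 1.782]
force: [0.1, -0.2, 5.8]
width: 19.6
gripper_force: 58.5
```

Emit:
move_arm(rows="-0.04 0 0 0 0 0 1;-0.08 0 0 0 0 0 1;-0.12 0 0 0 0 0 1;-0.16 0 0 0 0 0 1;-0.2 0 0 0 0 0 1;-0.24 0 0 0 0 0 1;-0.28 0 0 0 0 0 1;-0.32 0 0 0 0 0 1;-0.36 0 0 0 0 0 1;-0.375 0 0 0 0 0 1;-0.385 0 0 0 0 0 1;-0.39 0 0 0 0 0 1")

```text
clock: 40.1
eef_pos: [545.6, 66.3, 54.0]
tool_rot: [3.141, -0.008, 1.786]
force: [-3.3, 15.4, 7.4]
width: 19.4
gripper_force: 58.9
```

Emit:
move_arm(rows="0 0 0 0 0 0 1;0.03 0 0 0 0 0 1;0.07 0 0 0 0 0 1;0.11 0 0 0 0 0 1;0.15 0 0 0 0 0 1;0.19 0 0 0 0 0 1;0.23 0 0 0 0 0 1;0.27 0 0 0 0 0 1;0.31 0 0 0 0 0 1;0.345 0 0 0 0 0 1;0.38 0 0 0 0 0 1;0.4 0 0 0 0 0 1")

```text
clock: 41.1
eef_pos: [522.4, 174.4, 54.1]
tool_rot: [3.14, 0.004, 1.782]
force: [3.0, -15.4, 6.5]
width: 19.7
gripper_force: 58.7
```

Emit:
move_arm(rows="0 0 0 0 0 0 1;0 0 0 0 0 0 1;0 0 0 0 0 0 -1;0 0 0 0 0 0 -1;0 0 0 0 0 0 -1;0 0 0 0 0 0 -1;0 0 0 0 0 0 -1;0 0 -0.12 0 0 0 -1;0 0 -0.24 0 0 0 -1;0 0 -0.36 0 0 0 -1;0 0 -0.36 0 0 0 -1;0 0 -0.36 0 0 0 -1")

```text
clock: 42.1
eef_pos: [522.4, 177.5, 163.3]
tool_rot: [3.137, -0.001, 1.782]
force: [-0.4, 0.6, 0.3]
width: 85.5
gripper_force: 0.0
```

Run:
```python
from h import *
a=traycheck("pics/a12.png")
c,im=wrist("pics/w13.png")
P=proj(c,[612,209,53]).round();k=proj(c,[523,173.5,80]).astype(int);print(P,k)
print(lid(im,c,53,int(P[0])-40,int(P[1])-55,int(P[0])+55,int(P[1])+55));print(dark(im,k[0]-40,k[1]-60,k[0]+40,k[1]+70))
go(612,209,38,101.9)
```

```text
tray diff 0
[464. 214.] [322 249]
(array([462.51377634, 214.40599676]), array([   4,   22,   70,   67, 3702], dtype=int32), array([611.32811236, 208.65008828,  53.        ]))
(array([321.48002853, 238.45078459]), array([ 305,  213,   35,   51, 1402]))
t 42.2 at [520.3 176.9 160.7] yaw 102.1 w 85.2 q7 0.02
rows: [0.0404 0.3219 0.4086] [-0.0008 -0.0002  0.0024]
```

Emit:
move_arm(rows="0.04 0.1 0 0 0 0 -1;0.04 0.2 0.05 0 0 0 -1;0.04 0.32 0.1 0 0 0 -1;0.04 0.32 0.15 0 0 0 -1;0.04 0.32 0.2 0 0 0 -1;0.04 0.32 0.28 0 0 0 -1;0.04 0.32 0.36 0 0 0 -1;0.04 0.32 0.41 0 0 0 -1;0.04 0.32 0.41 0 0 0 -1;0.04 0.32 0.41 0 0 0 -1;0.04 0.32 0.41 0 0 0 1;0.04 0.32 0.41 0 0 0 1")

```text
clock: 43.2
eef_pos: [613.2, 208.7, 39.1]
tool_rot: [3.14, -0.0, 1.782]
force: [0.1, -1.0, -0.9]
width: 64.1
gripper_force: 0.0
```

Emit:
move_arm(rows="0 0 0 0 0 0 1;0 0 0 0 0 0 1;0 0 0 0 0 0 1;0 0 0 0 0 0 1;0 0 0 0 0 0 1")

```text
clock: 43.62
eef_pos: [619.8, 210.7, 47.2]
tool_rot: [3.125, -0.002, 1.782]
force: [-4.3, -0.6, 38.7]
width: 22.0
gripper_force: 54.7
```

Emit:
move_arm(rows="0 0 -0.05 0 0 0 1;0 0 -0.12 0 0 0 1;0 0 -0.22 0 0 0 1;0 0 -0.32 0 0 0 1;-0.1 0 -0.4 0 0 0 1;-0.2 0 -0.4 0 0 0 1;-0.3 -0.05 -0.4 0 0 0 1;-0.4 -0.1 -0.4 0 0 0 1;-0.5 -0.15 -0.4 0 0 0 1;-0.6 -0.2 -0.4 0 0 0 1;-0.68 -0.25 -0.4 0 0 0 1;-0.7 -0.25 -0.4 0 0 0 1")

```text
clock: 44.62
eef_pos: [580.8, -19.5, 159.3]
tool_rot: [-3.14, 0.003, 1.774]
force: [-0.0, -0.4, 0.0]
width: 0.0
gripper_force: 0.0
```

Run:
```python
from h import *
traycheck("pics/a12.png")
go(*cell(-37,-60,1.5),100,111.2)
```

```text
tray diff 0
t 44.67 at [582.5 -18.1 159.3] yaw 101.7 w 0.1 q7 0.36
rows: [-0.6935 -0.3572  0.1996] [ 1.000e-04  1.800e-03 -1.056e-01]
```

The grip slid off the lid; 39 mm is too high. My picture allowance is used up, so I'll check where the pot is by code.

Run:
```python
from h import *
a=get_image("scene")["img"];o=cv2.imread("pics/a8.png")[:,:,::-1]
d=np.abs(a.astype(int)-o).max(2)>30
print("apron diff",d[265:312,393:450].sum(), "of", d[265:312,393:450].size, "knob reg", d[250:280,393:410].sum())
# best shift of pot template
t=np.ascontiguousarray(o[277:308,408:434]);r=cv2.matchTemplate(np.ascontiguousarray(a[255:330,380:470]),t,cv2.TM_CCOEFF_NORMED);print(cv2.minMaxLoc(r),"expected loc (28,22)")
go(545,140,170,101.9)
```

```text
apron diff 30 of 2679 knob reg 0
(-0.4470119774341583, 0.9819006323814392, (12, 29), (28, 22)) expected loc (28,22)
t 44.72 at [583.3 -14.9 159.2] yaw 101.9 w -0.3 q7 0.35
rows: [ 0.5316 -0.0189 -0.0366] [ 0.001   0.0007 -0.0005]
```

The pot is still upright at the expected spot (template match 0.98, no shift). Going back with the gripper open.

Emit:
move_arm(rows="0.1 0 -0.04 0 0 0 -1;0.2 0 -0.04 0 0 0 -1;0.3 0 -0.04 0 0 0 -1;0.4 0 -0.04 0 0 0 -1;0.5 0 -0.04 0 0 0 -1;0.58 0 -0.04 0 0 0 -1;0.65 0 -0.04 0 0 0 -1;0.65 0 -0.04 0 0 0 -1;0.65 0 -0.04 0 0 0 -1;0.65 0 -0.04 0 0 0 -1")

```text
clock: 45.55
eef_pos: [542.3, 178.7, 170.4]
tool_rot: [3.141, 0.0, 1.783]
force: [-0.5, -0.3, 0.1]
width: 85.3
gripper_force: 0.0
```

Run:
```python
from h import *
c,im=wrist("pics/w14.png")
P=proj(c,[612,209,53]).round();print(P)
print(lid(im,c,53,int(P[0])-55,int(P[1])-55,int(P[0])+55,int(P[1])+55))
go(612,209,36,101.9)
```

```text
[429. 207.]
(array([426.38794567, 207.47226938]), array([  19,   23,   68,   66, 3534], dtype=int32), array([610.29763326, 208.21417747,  53.        ]))
t 45.6 at [542.5 177.8 170.4] yaw 102.1 w 85.6 q7 0.03
rows: [0.0535 0.248  0.4479] [0.0003 0.0003 0.002 ]
```

Emit:
move_arm(rows="0.052 0.12 0 0 0 0.002 -1;0.052 0.245 0.05 0 0 0.002 -1;0.052 0.245 0.1 0 0 0.002 -1;0.052 0.245 0.15 0 0 0.002 -1;0.052 0.245 0.22 0 0 0.002 -1;0.052 0.245 0.3 0 0 0.002 -1;0.052 0.245 0.38 0 0 0.002 -1;0.052 0.245 0.448 0 0 0.002 -1;0.052 0.245 0.45 0 0 0.002 -1;0.052 0.245 0.45 0 0 0.002 -1;0.052 0.245 0.45 0 0 0.002 -1")

```text
clock: 46.52
eef_pos: [612.0, 208.2, 36.3]
tool_rot: [3.14, 0.0, 1.778]
force: [0.2, 1.1, -0.1]
width: 85.3
gripper_force: 0.0
```

Run:
```python
from h import *
go(611,208.5,35.5,101.9)
```

```text
t 46.52 at [612.  208.2  36.3] yaw 101.8 w 85.3 q7 0.04
rows: [ 0.0017 -0.0031  0.0025] [ 0.0011  0.0001 -0.0006]
```

Emit:
move_arm(rows="0.001 -0.003 0.003 0 0 0 -1;0.001 -0.003 0.003 0 0 0 1;0.001 -0.003 0.003 0 0 0 1;0.001 -0.003 0.003 0 0 0 1;0.001 -0.003 0.003 0 0 0 1;0.001 -0.003 0.003 0 0 0 1;0.001 -0.003 0.003 0 0 0 1;0.001 -0.003 0.003 0 0 0 1")

```text
clock: 47.18
eef_pos: [610.4, 209.3, 35.6]
tool_rot: [3.14, -0.0, 1.779]
force: [-0.8, -0.5, 7.4]
width: 44.7
gripper_force: 60.1
```

Emit:
move_arm(rows="0 0 -0.05 0 0 0 1;0 0 -0.12 0 0 0 1;0 0 -0.22 0 0 0 1;0 0 -0.32 0 0 0 1;-0.1 0 -0.4 0 0 0 1;-0.2 0 -0.4 0 0 0 1;-0.3 -0.05 -0.4 0 0 0 1;-0.4 -0.1 -0.4 0 0 0 1;-0.5 -0.15 -0.4 0 0 0 1;-0.6 -0.2 -0.4 0 0 0 1;-0.68 -0.25 -0.4 0 0 0 1;-0.7 -0.25 -0.4 0 0 0 1")

```text
clock: 48.18
eef_pos: [577.0, -19.0, 154.6]
tool_rot: [-3.138, 0.003, 1.771]
force: [-0.3, -0.4, -0.7]
width: 44.5
gripper_force: 62.9
```

Run:
```python
from h import *
traycheck("pics/a12.png")
go(*cell(-37,-60,0),100,111.2)
```

```text
tray diff 590
t 48.23 at [578.8 -17.7 154.7] yaw 101.5 w 44.5 q7 0.35
rows: [-0.6936 -0.3439  0.1847] [-0.0008  0.0017 -0.1076]
```

The tray diff jumped to 590, so the tray has probably been knocked. I'll write a tray-fitting routine, check it on the earlier wrist picture, and estimate from the scene view.

```bash
cat >> h.py <<'E'
def trayfit(im,c,z=25,guess=None):
    "im RGB; minAreaRect of the wood blob nearest guess, rim plane z, world mm"
    h=cv2.cvtColor(np.ascontiguousarray(im),cv2.COLOR_RGB2HSV)
    m=cv2.inRange(h,(10,50,60),(25,150,255));m=cv2.morphologyEx(m,cv2.MORPH_OPEN,np.ones((3,3)))
    cs,_=cv2.findContours(m,cv2.RETR_EXTERNAL,cv2.CHAIN_APPROX_NONE)
    out=[]
    for k in cs:
        if cv2.contourArea(k)<800: continue
        w=np.array([onz(c,u,v,z)[:2] for u,v in cv2.convexHull(k)[:,0]],np.float32)
        r=cv2.minAreaRect(w);out.append((np.round(r[0],1),np.round(r[1],1),round(r[2],1)))
    return out
E
python3 - <<'E'
from h import *
w5=cv2.imread("pics/w5.png")[:,:,::-1];d=get_image("wrist");c5=(d["vfov"],d["cx"],d["cy"],np.load("w5.npy"))
print("w5",trayfit(w5,c5))
for n in("pics/a12.png",None):
    a=cv2.imread(n)[:,:,::-1] if n else get_image("scene")["img"]
    print(n,trayfit(a,C["scene"]))
go(555,-260,270,111.2)
E
```

```text
w5 [(array([748.9, -88.3]), array([117.1, 139.3]), 60.1), (array([ 531.2, -173.2]), array([151.5, 183.5]), 21.1)]
pics/a12.png [(array([767.4, -88.1]), array([117.2, 148. ]), 59.9), (array([ 542.6, -173. ]), array([171.6, 186.8]), 21.3), (array([-650.2, -302.4]), array([452.4, 517.8]), 89.0), (array([-710.3,  265.6]), array([206.4, 662.8]), 80.2), (array([-726.7,  896.4]), array([684.6, 646.5]), 85.5), (array([ -442.5, -1056.6]), array([2292.7,  322.5]), 20.0), (array([-477.8, 1194.5]), array([ 304.9, 2286.3]), 62.3)]
None [(array([767.3, -88. ]), array([117.3, 147.7]), 59.9), (array([ 541.7, -167.5]), array([171.9, 186.1]), 21.2), (array([-621.5, -289.9]), array([425.5, 459.6]), 89.3), (array([-709.2,  718.1]), array([ 626.3, 1091.7]), 0.1), (array([ -441.6, -1056.3]), array([2290.8,  322.5]), 20.0), (array([-523. , 1218.3]), array([ 304.9, 2379.6]), 62.3)]
t 48.33 at [580.1 -12.  154.5] yaw 101.9 w 44.5 q7 0.35
rows: [-0.7918 -0.2515 -0.3856] [ 0.0005 -0.0003 -0.1039]
```

The fit reproduces the earlier tray pose. The scene view suggests a shift of about 5.5 mm, so I'll take the wrist look pose to measure it well.

Emit:
move_arm(rows="-0.1 -0.03 -0.1 0 0 -0.05 1;-0.22 -0.08 -0.2 0 0 -0.104 1;-0.33 -0.12 -0.3 0 0 -0.104 1;-0.44 -0.16 -0.385 0 0 -0.104 1;-0.55 -0.2 -0.385 0 0 -0.104 1;-0.66 -0.25 -0.385 0 0 -0.104 1;-0.75 -0.25 -0.385 0 0 -0.104 1;-0.75 -0.25 -0.385 0 0 -0.104 1;-0.75 -0.25 -0.385 0 0 -0.104 1;-0.75 -0.25 -0.385 0 0 -0.104 1;-0.75 -0.25 -0.385 0 0 -0.104 1")

```text
clock: 49.25
eef_pos: [553.9, -244.5, 269.4]
tool_rot: [3.141, -0.002, 1.946]
force: [0.7, 0.5, -0.2]
width: 44.5
gripper_force: 62.9
```

Run:
```python
from h import *
c,im=wrist("pics/w15.png");print(trayfit(im,c))
print(trayfit(get_image("scene")["img"],C["scene"])[:3])
# lids: grey blobs; circle centres at z=50 in the tray frame
g=cv2.medianBlur(cv2.cvtColor(im,cv2.COLOR_RGB2GRAY),3)
cc=cv2.HoughCircles(g,cv2.HOUGH_GRADIENT,1,40,param1=100,param2=22,minRadius=20,maxRadius=36)
f=trayfit(im,c);t=min(f,key=lambda r:abs(r[1].sum()-335));t0=np.array(t[0]);
th=np.radians(21.2);Xr=np.array([np.cos(th),np.sin(th)]);Yr=np.array([-Xr[1],Xr[0]])
for u,v,r in cc[0]:
    p=onz(c,u,v,50)[:2]-t0
    if np.linalg.norm(p)<120:print(u,v,r,"tray",(p@Xr).round(1),(p@Yr).round(1))
```

```text
[(array([748.7, -89. ]), array([117.8, 139. ]), 60.2), (array([ 530. , -168.1]), array([151.6, 183.5]), 21.1)]
[(array([767.3, -88. ]), array([117.4, 147.8]), 60.2), (array([ 541.7, -167.5]), array([171.9, 186.1]), 21.2), (array([-702.8, -200.3]), array([249.7, 617.1]), 89.1)]
374.5 40.5 32.1 tray 39.6 55.8
282.5 37.5 28.8 tray -37.8 57.6
365.5 177.5 26.3 tray 36.4 -59.5
```

The tray is now at (530.6, −168.1) at the same angle, and its pots rode along centred in their cells. Re-aiming at the last cell.

```bash
sed -i 's/^tc=np.array.*/tc=np.array([530.8,-168.1]);X=np.array([.932,.362]);Y=np.array([-.362,.932])/' h.py
python3 - <<'E'
from h import *
go(*cell(-37,-60,1),80,111.2)
E
```

```text
t 49.35 at [ 553.6 -245.3  269.6] yaw 111.5 w 44.4 q7 0.85
rows: [ 0.0639 -0.101   0.632 ] [ 0.0002 -0.0007  0.003 ]
```

Emit:
move_arm(rows="0.064 -0.1 0 0 0 0.003 1;0.064 -0.1 0.1 0 0 0.003 1;0.064 -0.1 0.22 0 0 0.003 1;0.064 -0.1 0.34 0 0 0.003 1;0.064 -0.1 0.46 0 0 0.003 1;0.064 -0.1 0.56 0 0 0.003 1;0.064 -0.1 0.63 0 0 0.003 1;0.064 -0.1 0.63 0 0 0.003 1;0.064 -0.1 0.63 0 0 0.003 1;0.064 -0.1 0.63 0 0 0.003 1;0.064 -0.1 0.63 0 0 0.003 1")

```text
clock: 50.27
eef_pos: [519.5, -241.0, 82.7]
tool_rot: [3.139, 0.002, 1.938]
force: [-0.5, -0.4, -1.5]
width: 44.5
gripper_force: 62.9
```

Run:
```python
from h import *
go(*cell(-37,-60,1),33.5,111.2)
a=get_image("scene")["img"];print(trayfit(a,C["scene"])[:2])
```

```text
t 50.27 at [ 519.5 -241.    82.7] yaw 111.0 w 44.5 q7 0.91
rows: [ 0.0099 -0.0008  0.1638] [ 0.0017  0.0016 -0.0018]
[(array([767.2, -88.1]), array([117.3, 147.6]), 60.2), (array([ 541.6, -167.7]), array([171.7, 186.1]), 21.3)]
```

Emit:
move_arm(rows="0.009 -0.001 0 0 0 0 1;0.009 -0.001 0.04 0 0 0 1;0.009 -0.001 0.08 0 0 0 1;0.009 -0.001 0.11 0 0 0 1;0.009 -0.001 0.14 0 0 0 1;0.009 -0.001 0.162 0 0 0 1;0.009 -0.001 0.162 0 0 0 1;0.009 -0.001 0.162 0 0 0 1")

```text
clock: 50.98
eef_pos: [516.3, -238.1, 31.2]
tool_rot: [-3.141, -0.001, 1.937]
force: [0.1, 0.0, -0.2]
width: 44.8
gripper_force: 75.9
```

Emit:
move_arm(rows="0 0 -0.005 0 0 0 1;0 0 -0.005 0 0 0 -0.4;0 0 -0.005 0 0 0 -0.5;0 0 -0.005 0 0 0 -0.5;0 0 -0.005 0 0 0 -0.5;0 0 -0.05 0 0 0 -0.5;0 0 -0.15 0 0 0 -0.5;0 0 -0.28 0 0 0 -0.5;0 0 -0.4 0 0 0 -0.5;0 0 -0.55 0 0 0 -0.5;0 0 -0.7 0 0 0 -0.5;-0.1 0 -0.8 0 0 0 -0.5")

```text
clock: 51.98
eef_pos: [526.2, -258.0, 271.4]
tool_rot: [3.139, -0.003, 1.943]
force: [0.7, 0.1, -1.8]
width: 64.0
gripper_force: 0.0
```

Run:
```python
from h import *
go(560,-310,290,111.2)
```

```text
t 51.98 at [ 526.2 -258.   271.4] yaw 111.3 w 64.0 q7 0.89
rows: [-0.2022  0.042  -0.0626] [ 0.0016 -0.0018  0.0014]
```

Moving back to see the whole tray, then checking all five lids and the slide by code.

Emit:
move_arm(rows="-0.1 0.04 -0.06 0 0 0 -0.5;-0.15 0.04 -0.06 0 0 0 -0.5;-0.15 0.04 -0.06 0 0 0 -0.5;-0.15 0.04 -0.06 0 0 0 -0.5;-0.15 0.04 -0.06 0 0 0 -0.5")

```text
clock: 52.4
eef_pos: [552.6, -299.2, 284.8]
tool_rot: [-3.14, -0.003, 1.938]
force: [-1.1, 0.6, 0.4]
width: 64.2
gripper_force: 0.0
```

Run:
```python
from h import *
c,im=wrist("pics/w16.png");f=trayfit(im,c);print(f)
t0=np.array(min(f,key=lambda r:abs(sum(r[1])-335))[0],float)
h=cv2.cvtColor(im,cv2.COLOR_RGB2HSV)
m=((h[...,1]<50)).astype(np.uint8)
# restrict to the tray's interior at lid height and list grey blobs
poly=np.array([proj(c,[*(t0+X*i+Y*j),40]) for i,j in((-74,-92),(74,-92),(74,92),(-74,92))],np.int32)
k=np.zeros_like(m);cv2.fillPoly(k,[poly],1);n,l,st,ce=cv2.connectedComponentsWithStats(cv2.morphologyEx(m&k,cv2.MORPH_OPEN,np.ones((9,9))))
for s_,e in zip(st[1:],ce[1:]):
    if s_[4]>300:
        p=onz(c,*e,50)[:2]-t0;print("blob",e.round(),s_[2:],"tray",(p@X).round(1),(p@Y).round(1))
a=get_image("scene")["img"];b=get_image("side")["img"];cv2.imwrite("pics/a16.png",a[:,:,::-1])
o=cv2.imread("pics/scene0.png")[:,:,::-1];d=np.abs(a.astype(int)-o).max(2)>40
for n,(x0,y0,x1,y1) in dict(disp=(390,225,525,315),knob=(392,250,412,280),mug=(140,185,190,260),reader=(198,325,248,375),stapler=(436,222,452,246)).items():print(n,"diff",d[y0:y1,x0:x1].sum())
print("knob side",dark(b,300,180,345,240)[0],"home (317.6,205.6)",trayfit(a,C["scene"])[1])
# pots scene: column height check, grey blobs
ol=cv2.imread("pics/a12.png")[:,:,::-1]
for n,(i,j) in dict(a=(-37,0),p1=(37,60),p2=(37,-60),p3=(-37,60),p4=(-37,-60)).items():
    u=proj(C["scene"],[*(t0+X*i+Y*j),50]).astype(int);print(n,u,"lid rgb",a[u[1]-2:u[1]+3,u[0]-3:u[0]+4].reshape(-1,3).mean(0).round(), "below", a[u[1]+14,u[0]])
```

```text
[(array([ 296.8, -504.2]), array([97.8, 19.7]), 41.3), (array([748.1, -92.3]), array([116.5, 137.8]), 60.1), (array([ 538.4, -189.7]), array([151.8, 136.6]), 21.0)]
blob [309.   6.] [ 39  16 504] tray -35.8 57.4
blob [388.   7.] [ 44  16 596] tray 31.5 57.0
blob [311.  51.] [  52   59 2490] tray -34.6 22.6
blob [387. 122.] [  53   52 2191] tray 35.3 -38.3
blob [308. 125.] [  50   52 2072] tray -37.7 -40.1
blob [347. 166.] [ 153   25 3805] tray -1.1 -78.3
disp diff 158
knob diff 0
mug diff 0
reader diff 0
stapler diff 0
knob side [339.07258065 200.31182796] home (317.6,205.6) (array([ 541.6, -167.7]), array([171.7, 186.1]), 21.3)
a [260 267] lid rgb [136. 126. 116.] below [143 122  97]
p1 [291 277] lid rgb [141. 135. 127.] below [146 126 101]
p2 [247 291] lid rgb [138. 130. 120.] below [142 123  99]
p3 [280 260] lid rgb [139. 131. 123.] below [113  96  77]
p4 [238 273] lid rgb [143. 137. 130.] below [138 120  97]
```

Run:
```python
from h import *
a=get_image("scene")["img"];t0=np.array([530.6,-168.1])
o=cv2.imread("pics/scene0.png")[:,:,::-1];T0=np.array([531.8,-173.2])
u0=np.round(proj(C["scene"],[*(T0-37*X),50])).astype(int);t=np.ascontiguousarray(o[u0[1]-8:u0[1]+16,u0[0]-9:u0[0]+10])
for n,(i,j) in dict(a=(-37,0),p1=(37,60),p2=(37,-60),p3=(-37,60),p4=(-37,-60)).items():
    u=proj(C["scene"],[*(t0+X*i+Y*j),50]);q=np.round(u).astype(int)
    r=cv2.matchTemplate(np.ascontiguousarray(a[q[1]-18:q[1]+26,q[0]-19:q[0]+20]),t,cv2.TM_CCOEFF_NORMED);_,v,_,l=cv2.minMaxLoc(r)
    print(n,round(v,3),"offset px",np.array(l)-10)
print(read_state()["clock"])
```

```text
a 0.953 offset px [0 0]
p1 0.659 offset px [-2  0]
p2 0.744 offset px [-2  0]
p3 0.896 offset px [-1 -1]
p4 0.907 offset px [-2  0]
52.6
```

All five pots match where upright pots should stand, the slide is home, and the mug, reader and stapler haven't moved. Handing in.

```bash
python3 -c "
from cell import *
print(finish_job())"
```

```text
the job is handed in; nothing more can be done
None
```

I handed the job in at about 53 s: all five pots checked upright in their own tray cells (the last two by image code only), the slide home, and the mug, card reader and stapler unmoved; the hand-in gave no verdict.

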